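# Mix the light-sensitive reagent by inversion and shade it

## Robot

A 6-joint arm with a two-finger parallel gripper is mounted at the origin on the work surface. World frame = base frame: x ahead of the robot, y to its left, z up, the work surface at z = 0. Lengths are in mm, angles in rad, forces in N, time in s.
With the tool pointing down it reaches from about 350 to 875 mm from the base axis. Payload 4.2 kg.
Tool frame: the origin (TCP) lies on the mounting face of the last link; the fingertips stand 173 mm ahead of it and the grasp point (between the pads) lies grip_point_offset ahead of it (grip_point_offset is the distance from the TCP to the grasp point, in mm); z points along the fingers, y is the line along which they close (so a half turn about z gives the same grasp; the last joint's range is limited). The gripper opens to 85 mm and grips with 20 to 120 N. Pads are 22 mm wide; open, the fingers measure 114 mm over their backs; the gripper's body (76 mm by 85 mm) begins 54 mm behind the grasp point. The pads swing forward as they close: fully open they stand 13 mm farther back than shut.
Start: joints at [1.55, 0.385, 0.008, 0, -1.194, -0.259], TCP at [172.57, 600.683, 404.712] pointing down, gripper open.
Joint ranges: [-3.14, 3.14], [-1.21, 2.06], [-1.07, 1.41], [-3.16, 2.05], [-2.99, -0.16], [-3.1, 3.1]. Speed limits (rad/s): [2.79, 2.79, 3.14, 3.14, 3.14, 3.14].

## Interface

Orientations are given as a unit quaternion [x, y, z, w].
In Python, from bench import read_state, get_image, job_done, recognise, place_of, grip_point_offset gives the robot as it stands. The module is installed in compiled form; this text tells all that it offers.
- The arm moves only by the tool carry_out, never from a script. Its arguments are lists of equal length, an entry for each row: "slide": the shift along the tool's x, y, z in m, a list of three; "roll": the turn about the tool's z in degrees; "claw": the finger opening in m, from 0 to 0.0854. A call has 1 to 8 rows; each row is the pose to reach, as a shift and turn from the pose commanded when the call began, along the tool's axes at that moment; what a row does not reach only later rows make up. A row lasts 1/8 s, in which the tool goes at most 62.5 mm and 10.7 degrees, less where a joint would pass 70% of its speed; a pose out of reach is approached as far as the arm can. A call with a gripper value outside its range is refused whole. The fingers move at their own pace and stop on an object; the grip force is fixed at half the most. Time passes only in rows, so rows that repeat a pose let the fingers close. It gives the time, the measured TCP pose, the force, the opening and the grip force at its end, in the units of the state.
- read_state(): the state, without advancing time (a new reading comes with each control period).
- get_image(name): name is "scene" or "top"; returns a dict with "img" (384x512x3 uint8, red, green, blue), "z_map" (384x512 float32, mm along the optical axis (not along the pixel's ray), 0 where there is no reading), "mtx" (3x3 intrinsics, pixels), "world_from_camera" (4x4, takes a point from camera to world coordinates). Camera axes: x right, y up, looking along -z (the intrinsics and any distortion apply to the point x, -y, -z); pixel columns grow to the right and rows downward; lengths in mm; the calibration is good to about 2 mm. A picture is of the moment at which its call begins.
- job_done(): hands the job in; it is judged then, once.
Trained networks look in a picture, given as the dict that the camera call returned (one of the last four; its "shot" number tells which), for a name from the list of things; names that differ only in an ending like _2 or _b are one class to them, and where a whole thing is asked for, a point or a joint stands for the part that bears it (a point fixed in the world has none). Each returns a list of dicts, best first, with "conf" (0 to 1); they miss things now and then, are a little off and sometimes report something else, mostly with a low value. They report only what shows in the picture. A call takes as long as a camera call.
- recognise(picture, thing): "at" ([column, row] in pixels, amid what is visible of it).
- place_of(picture, thing): "at" ([column, row] in pixels: a listed point, or the origin of a listed thing).
The state is a dict: "clock": time; "joints": joint angles; "joint_vel": joint speeds; "joint_efforts": joint torques, N m; "position": TCP position; "ee_rot": TCP orientation; "contact_force": force on the tool from outside, world axes, zero at the start; "wrist_torque": the same for the moment, N m; "gripper_width": finger opening in mm; "grasp_force": force on a finger pad.
Only numpy, scipy, OpenCV 4.12 (cv2) and the standard library are available. Lean on these libraries where they do the work, as an engineer would, in place of code of your own. Each camera call takes 0.05 s, during which the arm holds its last target. There are 200 camera calls.

## Task

Mix the reagent in the blue-capped bottle: lift it clear, turn it upside down in the air and keep it so for about a second, then turn it back and set it down gently and upright with its whole base on the green round pad of the station. Then, with the bottle standing there released, fold the station's amber light shield up until it stands upright beside it. Leave the other bottles, the black data logger and the tube rack standing where they are.

Things in the scene. Friction and masses are not known exactly. Their poses are not given: they have to be found in the camera images.
- mix_bottle: the bottle to mix: brown plastic reagent bottle, closed, with BLUE screw cap and blue-striped label, 150 mm tall overall; straight round body 56 mm in diameter up to 105 mm, shoulder to 122 mm, cap 38 mm in diameter from 124 to 150 mm; about 0.3 kg, centre of mass about 65 mm up. Origin: centre of its underside; z axis runs up to the cap
- station: the station: grey plate fixed to the deck, carrying the green pad and the hinged amber shield; origin 12 mm straight below the pad's top centre, on the plate's underside; same axes as pad
- pad (a point): centre of the top face of the green round pad (80 mm in diameter, a disc 4 mm high) on the grey station plate; the plate is 155 x 155 mm and 8 mm thick, reaching from -65.5 to 89.5 mm in x and -71.5 to 83.5 mm in y from the pad's centre; axes are the station's own: z up, the shield's hinge line runs parallel to its x, on its +y side. The station is fixed to the deck
- shield_hinge (a point): middle of the shield's hinge line, at the height of the pad's top; the line runs along the station's x axis. In the station's axes it lies 20 mm in +x and 75 mm in +y from the pad's centre; axes are the station's own
- shield (a joint): angle of the shield in rad about its hinge: 0 = upright, positive = leaning outwards (away from the pad, to the station's +y), negative = leaning over the pad. A stiff hinge: it stays where it is left, about 2 N at the free edge moves it; it can go from -0.5 to 1.2, with no stop at upright
- shield_edge (a point): middle of the shield's free edge; the shield is a flat amber panel, 120 mm along the hinge, 120 mm from hinge to free edge and 6 mm thick, with a black trim 8 mm thick on the free edge; its z axis runs from hinge to edge
- white_bottle: bystander: bottle of the same shape and size with a WHITE cap; origin: centre of its underside
- yellow_bottle: bystander: bottle of the same shape and size with a YELLOW cap; origin: centre of its underside
- logger: bystander: black data logger standing upright, 26 x 56 mm and 60 mm tall (x, y, z), with a stub antenna of 10 mm diameter up to 85 mm at 18 mm in its +y; origin: centre of its underside
- tube_rack: bystander: clear tube rack with capped tubes, 70 x 170 mm (x, y), 86 mm tall with the tubes; origin: centre of its underside
- deck: fixed white reagent deck on the bench, 430 x 860 mm (x, y) and 100 mm high, on which everything stands: its top is at z = 0.10; origin: centre of its underside

How it is judged (in metres and radians):
On the way, in this order (a step that is already met when the one before it is completed fails the run):
1. the blue-capped bottle is held upside down (within 31 degrees) in the air for half a second (angle between mix_bottle's own z axis and vertical above 2.6 rad and height (world z) of mix_bottle above 0.29 m and contact force between mix_bottle and the fingers above 0.5 N), for 0.5 s.
2. the bottle stands upright and released with its whole base on the green pad (angle between mix_bottle's own z axis and vertical below 0.1 rad and horizontal distance between mix_bottle and pad below 0.013 m and z of mix_bottle in the frame of pad between -0.004 and 0.004 m and contact force between mix_bottle and the fingers below 0.05 N and linear speed of mix_bottle below 0.02 m/s), for 0.2 s.
3. the shield stands upright, within 7 degrees (value of joint shield between -0.12 and 0.12 rad), for 0.2 s.
At the end, for the whole second after the job is handed in: The blue-capped bottle stands at rest, upright (within 6 degrees) on the green pad with its axis within 13 mm of the pad's centre; the shield is within 7 degrees (0.12 rad) of upright; the other bottles, logger and rack are within 30 mm of where they were (all of step 3 and angle between mix_bottle's own z axis and vertical below 0.1 rad and horizontal distance between mix_bottle and pad below 0.013 m and z of mix_bottle in the frame of pad between -0.004 and 0.004 m and linear speed of mix_bottle below 0.02 m/s and distance of each of white_bottle, yellow_bottle, logger, tube_rack from where it was at the start of the episode below 0.03 m); the robot touches nothing.
It fails at once if another bottle, the data logger or the tube rack is pushed more than 30 mm or tipped more than 17 degrees (distance of any of white_bottle, yellow_bottle, logger, tube_rack from where it was at the start of the episode above 0.03 m or angle between any of white_bottle, yellow_bottle, logger, tube_rack's own z axis and vertical above 0.3 rad).
It fails at once if the blue-capped bottle is dropped or banged down onto the station or the deck (more than 40 N) (contact force between mix_bottle and station above 40 N or contact force between mix_bottle and deck above 40 N).
It also fails if it takes over 72 s, if anything falls off the work surface, if the arm or the gripper's body presses on something with over 40 N, if the wrist force passes 120 N, or if a joint passes its speed limit or range.

## Working session

There is one attempt and no reset: what is moved stays moved. The work goes in short steps, Python scripts to look and compute and a tool call to move; the robot and the scene stay as the last step left them, time stands still between calls to the robot, and variables do not carry over. Pictures are saved under pics/ and viewed, at most 10 in all, crops included, and the job is handed in when it is done.

Besides the shell and the picture viewer there is one more tool, called after "Emit:" as name(argument=value, ...), one argument or row to a line, values as JSON. carry_out: Moves the arm, as the interface text tells. Its arguments: {"type":"object","properties":{"slide":{"type":"array"},"roll":{"type":"array"},"claw":{"type":"array"}},"required":["slide","roll","claw"]}

```bash
mkdir -p pics; ls
python3 - <<'E'
from bench import *
import cv2, numpy as np
print(read_state(), grip_point_offset)
for n in("scene","top"):
    p=get_image(n); cv2.imwrite(f"pics/{n}0.png",p["img"][:,:,::-1]); print(n,p["mtx"].tolist(),np.round(p["world_from_camera"],3).tolist(),[k for k in p])
    M=p["world_from_camera"];K=p["mtx"]
    for t in["mix_bottle","station","pad","shield_hinge","shield_edge","white_bottle","yellow_bottle","logger","tube_rack"]:
        for f in(place_of,):
            for r in f(p,t)[:2]:
                u,v=r["at"];z=p["z_map"][int(np.clip(round(v),0,383)),int(np.clip(round(u),0,511))]
                c=np.linalg.inv(K)@[u,v,1]*z; w=M@[c[0],-c[1],-c[2],1]
                print(t,np.round(r["at"],1),round(r["conf"],2),np.round(w[:3],1))
E
```

```text
pics
{'clock': 0.0, 'joints': array([ 1.54958363e+00,  3.85567537e-01,  6.63085771e-03, -5.43653805e-04,
       -1.19398768e+00, -2.58586812e-01]), 'joint_vel': array([ 0.0005764 , -0.00040749,  0.00080836,  0.00075833, -0.00049604,
        0.00041725]), 'joint_efforts': array([ 2.51126539e-04, -3.92284691e+01,  1.88397413e+01,  4.18628097e+00,
       -4.63848672e-03,  6.41713839e-06]), 'position': array([172.51336471, 600.50659389, 403.60987868]), 'ee_rot': array([ 9.90215398e-01, -1.39543076e-01, -1.24883637e-04,  1.08644872e-03]), 'contact_force': array([ 0.22596697, -0.40404139, -0.27014834]), 'wrist_torque': array([-0.00188236, -0.03007646,  0.01971219]), 'grasp_force': 0.0, 'gripper_width': 85.519473747937} 154.70000000000002
scene [[399.5461351444162, 0.0, 255.28317189661277], [0.0, 399.5461351444162, 195.54611634211355], [0.0, 0.0, 1.0]] [[0.822, -0.316, 0.473, 1149.053], [0.568, 0.482, -0.667, -762.309], [-0.018, 0.817, 0.576, 765.244], [0.0, 0.0, 0.0, 1.0]] ['img', 'z_map', 'mtx', 'world_from_camera', 'shot']
mix_bottle [139.2 261.4] 0.95 [ 548.1 -378.1  122.9]
station [270
[... 469 characters left out ...]
676138484], [0.0, 0.0, 1.0]] [[-0.018, 0.995, -0.094, 527.684], [-1.0, -0.018, -0.005, -57.147], [-0.006, 0.094, 0.996, 1092.189], [0.0, 0.0, 0.0, 1.0]] ['img', 'z_map', 'mtx', 'world_from_camera', 'shot']
station [157.5 230.6] 0.73 [539.7 166.4 112.2]
station [256.1 211. ] 0.54 [573.5 -62.1 250.2]
pad [151.9 229.4] 0.86 [542.7 179.6 111.6]
shield_hinge [117.9 229.3] 0.89 [544.2 256.3 118.8]
shield_edge [242.7 136.6] 0.6 [747.7 -35.5 154.9]
shield_edge [ 72.8 230.5] 0.58 [541.8 321.5 209.7]
white_bottle [255.9 209.8] 0.61 [575.9 -61.8 251.2]
yellow_bottle [309.8 208. ] 0.63 [ 579.7 -174.2  215.3]
logger [328.5 260.2] 0.9 [ 467.8 -219.4  157. ]
tube_rack [241.8 133.1] 0.71 [747.6 -34.5 188.5]
```

View pics/scene0.png

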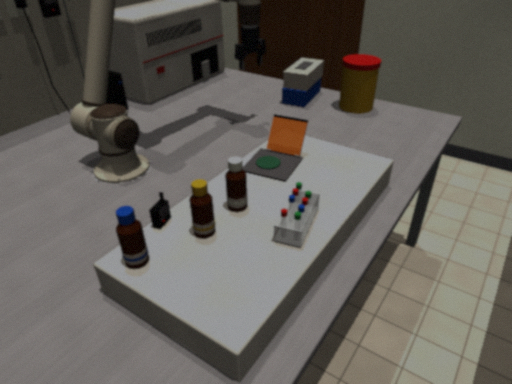

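View pics/top0.png

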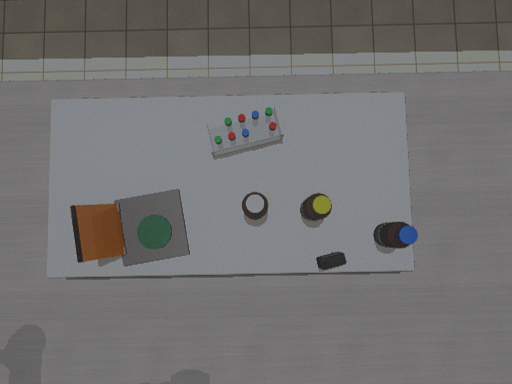

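Scene view: blue bottle at (130,240), logger (160,212), yellow (203,210), white (236,185), station pad (267,162), shield leaning outward (288,135). The top view confirms this: blue cap (408,235), logger (331,261), pad (155,231).

The moves offer no tilt, so I'll test in free air, away from objects, what an over-reach does to the tool's orientation.

Emit:
carry_out(
  slide=[
    [0,-0.06,-0.03],
    [0,-0.12,-0.06],
    [0,-0.18,-0.09],
    [0,-0.24,-0.12],
    [0,-0.3,-0.15],
    [0,-0.36,-0.18],
    [0,-0.42,-0.21],
    [0,-0.48,-0.24],
  ],
  roll=[0,0,0,0,0,0,0,0],
  claw=[0.085,0.085,0.085,0.085,0.085,0.085,0.085,0.085],
)

```text
clock: 2.0
position: [239.7, 838.1, 528.7]
ee_rot: [0.99, -0.14, 0.004, -0.021]
contact_force: [-0.4, 0.6, 1.2]
gripper_width: 85.2
grasp_force: 0.0
```

```bash
cat > h.py <<'E'
from bench import *
import cv2, numpy as np
from scipy.spatial.transform import Rotation as Ro
np.set_printoptions(suppress=True,precision=4)
def st():
    s=read_state(); R=Ro.from_quat(s["ee_rot"]).as_matrix()
    print("t",s["clock"],"pos",s["position"].round(1),"q",s["joints"].round(3),"w",round(s["gripper_width"],1),"g",round(s["grasp_force"],1),"F",s["contact_force"].round(1))
    print("x",R[:,0].round(3),"y",R[:,1].round(3),"z",R[:,2].round(3),"grip",(s["position"]+154.7*R[:,2]).round(1))
    return s,R
def world(p,u,v,z):
    c=np.linalg.inv(p["mtx"])@[u,v,1]; d=p["world_from_camera"][:3,:3]@[c[0],-c[1],-1]; o=p["world_from_camera"][:3,3]
    return o+d*(z-o[2])/d[2]
def cloud(p):
    v,u=np.mgrid[:384,:512]; K=p["mtx"]; Z=p["z_map"]
    c=np.stack([(u-K[0,2])/K[0,0]*Z,-(v-K[1,2])/K[1,1]*Z,-Z],-1)
    return c@p["world_from_camera"][:3,:3].T+p["world_from_camera"][:3,3]
E
python3 -c "
from h import *; st()"
```

```text
t 2.0 pos [239.7 838.1 528.7] q [ 1.478  0.979  1.408  0.011 -1.959 -0.183] w 85.2 g 0.0 F [-0.4  0.6  1.2]
x [ 0.961 -0.276  0.003] y [-0.276 -0.96  -0.042] z [ 0.014  0.04  -0.999] grip [241.9 844.3 374.2]
```

Emit:
carry_out(
  slide=[
    [0,-0.06,0],
    [0,-0.12,0],
    [0,-0.18,0],
    [0,-0.24,0],
    [0,-0.3,0],
    [0,-0.36,0],
  ],
  roll=[0,0,0,0,0,0],
  claw=[0.085,0.085,0.085,0.085,0.085,0.085],
)

```text
clock: 2.75
position: [250.3, 879.0, 456.6]
ee_rot: [0.989, -0.139, 0.008, -0.04]
contact_force: [-0.3, -0.5, -0.0]
gripper_width: 84.8
grasp_force: 0.0
```

```bash
python3 -c "
from h import *; st()"
```

```text
t 2.75 pos [250.3 879.  456.6] q [ 1.472  1.063  1.407  0.02  -1.836 -0.175] w 84.8 g 0.0 F [-0.3 -0.5 -0. ]
x [ 0.961 -0.276  0.005] y [-0.275 -0.958 -0.081] z [ 0.027  0.076 -0.997] grip [254.5 890.8 302.4]
```

Emit:
carry_out(
  slide=[
    [0,0.05,0],
    [0,0.1,0],
    [0,0.1,0],
  ],
  roll=[0,0,0],
  claw=[0.085,0.085,0.085],
)

```text
clock: 3.12
position: [222.4, 781.6, 449.2]
ee_rot: [0.989, -0.139, 0.008, -0.04]
contact_force: [0.2, 1.6, 0.9]
gripper_width: 85.2
grasp_force: 0.0
```

```bash
python3 -c "
from h import *; st()"
```

```text
t 3.125 pos [222.4 781.6 449.2] q [ 1.495  0.703  0.65   0.022 -1.439 -0.206] w 85.2 g 0.0 F [0.2 1.6 0.9]
x [ 0.961 -0.276  0.005] y [-0.275 -0.958 -0.082] z [ 0.028  0.077 -0.997] grip [226.7 793.5 295. ]
```

```bash
cat > kin.py <<'E'
import numpy as np
from scipy.spatial.transform import Rotation as Ro
from scipy.optimize import least_squares
LO=np.array([-3.14,-1.21,-1.07,-3.16,-2.99,-3.1]);HI=np.array([3.14,2.06,1.41,2.05,-.16,3.1])
def ry(a):return Ro.from_rotvec([0,a,0]).as_matrix()
def rx(a):return Ro.from_rotvec([a,0,0]).as_matrix()
def rz(a):return Ro.from_rotvec([0,0,a]).as_matrix()
P=[200,410,430,160,100]
def fk(q,P=None,full=False):
    h,a2,d4,off,l6=P if P is not None else globals()["P"]
    R=rz(q[0])@ry(q[1]); s=np.array([0,0,h]); e=s+R@[0,0,a2]
    R=rz(q[0])@ry(q[1]-q[2])@rx(q[3]*SG[0]); w=e+R@[d4,0,0]; w2=w+R@[0,-off,0]
    R=R@ry(-q[4]); p=w2+R@[l6,0,0]
    # tool z = x axis of R
    T=R@np.array([[0,0,1],[0,1,0],[-1,0,0]])@rz(SG[1]*q[5]+SG[2])
    if full: return p,T,[e,w,w2]
    return p,T
SG=[1,1,0]
D=[([1.54958,.385568,.006631,-.000544,-1.193988,-.258587],[172.51,600.51,403.61],[.990215,-.139543,-.000125,.001086]),
([1.478,.979,1.408,.011,-1.959,-.183],[239.7,838.1,528.7],[.99,-.14,.004,-.021]),
([1.472,1.063,1.407,.02,-1.836,-.175],[250.3,879,456.6],[.989,-.139,.008,-.04]),
([1.495,.703,.65,.022,-1.439,-.206],[222.4,781.6,449.2],[.989,-.139,.008,-.04])]
E
python3 - <<'E'
import kin; from kin import *
np.set_printoptions(suppress=True,precision=4)
best=None
for s0 in(1,-1):
  for s1 in(1,-1):
    for s2 in(0,np.pi/2,np.pi,-np.pi/2):
      kin.SG=[s0,s1,s2]
      e=sum(np.linalg.norm((Ro.from_matrix(fk(q)[1]).inv()*Ro.from_quat(r)).as_rotvec()) for q,p,r in D)
      if best is None or e<best[0]: best=(e,kin.SG)
print(best); kin.SG=best[1]
r=least_squares(lambda P:np.concatenate([fk(q,P)[0]-p for q,p,_ in D]),P)
print(r.x,r.fun)
E
```

```text
(np.float64(0.0028398995373542725), [-1, -1, -1.5707963267948966])
[159.6452 564.9797 421.7353 159.8789 123.2918] [ 0.0843 -0.0336  0.1508  0.1169 -0.0044 -0.0372 -0.1581 -0.0515  0.1239
 -0.0389  0.1069 -0.2374]
```

```bash
sed -i 's/^P=.*/P=[159.65,564.98,421.74,159.88,123.29]/; s/^SG=.*/SG=[-1,-1,-np.pi\/2]/' kin.py
cat >> kin.py <<'E'
def ik(p,T,q0,w=1000.,lo=LO+.01,hi=HI-.01):
    f=lambda q:np.concatenate([fk(q)[0]-p,w*(Ro.from_matrix(fk(q)[1]).inv()*Ro.from_matrix(T)).as_rotvec()])
    return least_squares(f,np.clip(q0,lo+1e-4,hi-1e-4),bounds=(lo,hi))
E
python3 - <<'E'
from h import *; from kin import *
for n in("top","scene"):
    p=get_image(n); C=cloud(p); hsv=cv2.cvtColor(p["img"],cv2.COLOR_RGB2HSV); H,S,V=[hsv[...,i].astype(int) for i in range(3)]
    ms={"blue":(H>100)&(H<125)&(S>150)&(V>80),"green":(H>55)&(H<95)&(S>90)&(C[...,2]<125)&(C[...,1]>100),"yellow":(H>22)&(H<34)&(S>150)&(C[...,2]>200),
     "white":(S<60)&(C[...,2]>235)&(C[...,2]<260)&(abs(C[...,1]+65)<50),"amber":(H>5)&(H<20)&(S>150)&(C[...,1]>200)&(C[...,1]<350)}
    for k,m in ms.items():
        m=m&(C[...,0]>300)&(C[...,0]<760)&(abs(C[...,1])<480)&(C[...,2]>100)&(C[...,2]<265)
        if m.sum()<5: print(n,k,m.sum());continue
        pts=C[m]
        if k in("blue","yellow","white"):
            top=pts[pts[:,2]>np.percentile(pts[:,2],90)-6]; t=m&(C[...,2]>np.percentile(pts[:,2],90)-6)
            v,u=np.nonzero(t); lo,hi=top.min(0),top.max(0)
            print(n,k,m.sum(),"top z",np.median(top[:,2]).round(1),"centre",((lo+hi)/2)[:2].round(1),top.mean(0).round(1),"ext",(hi-lo)[:2].round(1),"ray@250",world(p,u.mean(),v.mean(),250)[:2].round(1))
        else:
            print(n,k,m.sum(),pts.mean(0).round(1),((pts.min(0)+pts.max(0))/2).round(1),(pts.max(0)-pts.min(0)).round(1))
            if k=="amber":
                c=pts-pts.mean(0);U=np.linalg.svd(c,full_matrices=False)[2];print(U.round(3).tolist())
    # bottle body: brown column at bottle
    b=(np.hypot(C[...,0]-535,C[...,1]+388)<60)&(C[...,2]>112)&(C[...,2]<200); print("body",n,b.sum(),C[b].mean(0).round(1))
    sp=(S<60)&(C[...,2]>105)&(C[...,2]<111)&(C[...,1]>60)&(C[...,1]<300)&(C[...,0]<700); xy=C[sp][:,:2].astype(np.float32); print("plate",cv2.minAreaRect(xy),np.median(C[sp][:,2]))
    for t in("pad","shield_hinge","mix_bottle"): print(n,t,[(np.round(r["at"],1),round(r["conf"],2),world(p,*r["at"],100 if t=="mix_bottle" else 112)[:2].round(1)) for r in place_of(p,t)[:1]])
E
```

```text
top blue 284 top z 249.9 centre [ 521.6 -361.9] [ 521.5 -362.1  249.9] ext [33.8 34.4] ray@250 [ 521.5 -362. ]
top green 824 [538.  175.1 112. ] [539.  176.1 112.5] [74.2 77.9 10.9]
top yellow 254 top z 250.1 centre [ 584.2 -193.3] [ 584.3 -193.1  250.1] ext [34.4 34.9] ray@250 [ 584.3 -193.1]
top white 278 top z 249.8 centre [588.7 -60.2] [588.7 -59.8 249.9] ext [34.6 36.2] ray@250 [588.7 -59.8]
top amber 2212 [540.6 281.5 163.1] [541.5 284.3 163.2] [123.   81.6 103.1]
[[-0.986, -0.168, -0.011], [0.1, -0.531, -0.842], [-0.136, 0.831, -0.54]]
body top 292 [ 520.9 -340.7  159. ]
plate ((547.668701171875, 158.04873657226562), (220.50267028808594, 213.8344268798828), 14.476162910461426) 107.96004330741812
top pad [(array([152.7, 231.7]), 0.87, array([537.4, 177.6]))]
top shield_hinge [(array([118.9, 231. ]), 0.83, array([540.4, 256.2]))]
top mix_bottle [(array([387.6, 232.9]), 0.69, array([ 525. , -369.5]))]
scene blue 137 top z 250.2 centre [ 522.5 -367. ] [ 523.3 -367.2  250.1] ext [33.2 32.5] ray@250 [ 523.1 -367.2]
scene green 218 [540.5 170.  112.2] [539.5 170.  112.9] [75.1 77.4  8.2]
scene yellow 104 top z 250.0 centre [ 586.4 -198.2] [ 586.9 -199.5  250. ] ext [33.4 32.8] ray@250 [ 586.9 -199.5]
scene white 155 top z 250.1 centre [589.1 -62.5] [591.6 -65.1 249.6] ext [39.4 37.3] ray@250 [592.1 -65.6]
scene amber 1141 [542.2 279.  162.3] [541.2 280.  158.9] [123.   77.8 104.7]
[[-0.168, -0.552, -0.817], [-0.977, -0.015, 0.211], [0.128, -0.834, 0.537]]
body scene 763 [ 539.4 -377.1  157. ]
plate ((-16.27557373046875, 175.65213012695312), (235.0741729736328, 1308.683837890625), 89.51730346679688) 108.0607419764114
scene pad [(array([268.1, 161.6]), 0.68, array([538.9, 172.8]))]
scene shield_hinge [(array([281.4, 152.9]), 0.91, array([544.9, 244.9]))]
scene mix_bottle [(array([134.7, 262.7]), 0.85, array([ 521.1, -373.3]))]
```

Run:
```python
from kin import *
np.set_printoptions(suppress=True,precision=3)
# calibrate w: replay exp 1,2 with LS IK
T0=Ro.from_quat(D[0][2]).as_matrix(); q0=np.array(D[0][0]); p0=np.array(D[0][1])
for w in(100,200,300,500,1000,2000):
    q=ik(p0+T0@[0,-480,-240],T0,q0,w).x; print(w,q,fk(q)[0],fk(q)[1][:,2])
# goal configs
for phi in(30,45,60,75):
  for nm,g in(("pick",[537,-387,175]),("place",[537,178,190]),("high",[480,0,420])):
    z=np.array([np.cos(np.radians(phi)),np.sin(np.radians(phi)),0])
    for up in(1,-1):
      x=np.array([0,0,up]);T=np.stack([x,np.cross(z,x),z],1)
      best=None
      for q4 in(-.8,-1.6,-2.4,-3):
        for q3 in(-.5,.5):
         for q6 in(-2,0,2):
          r=ik(np.array(g)-154.7*z,T,[np.arctan2(g[1],g[0]),.5,q3,q4,-1,q6])
          if best is None or r.cost<best.cost: best=r
      pp,_,J=fk(best.x,full=True)
      print(phi,nm,up,round(best.cost,3),best.x,"elbow/wrist",[j.round(0).tolist() for j in J])
```

```text
100 [ 1.472  1.071  1.363  0.523 -0.736 -0.35 ] [276.482 962.05  586.473] [ 0.421  0.84  -0.343]
200 [ 1.483  1.007  1.4    0.186 -1.391 -0.172] [259.396 902.59  548.873] [ 0.228  0.518 -0.824]
300 [ 1.481  0.994  1.4    0.099 -1.679 -0.164] [250.551 871.805 531.272] [ 0.124  0.281 -0.952]
500 [ 1.478  0.99   1.4    0.04  -1.87  -0.173] [244.64  851.238 520.801] [ 0.048  0.106 -0.993]
1000 [ 1.476  0.989  1.4    0.01  -1.956 -0.181] [242.036 842.18  516.594] [ 0.012  0.025 -1.   ]
2000 [ 1.475  0.989  1.4    0.002 -1.977 -0.184] [241.391 839.937 515.594] [ 0.003  0.005 -1.   ]
30 pick 1 0.0 [-1.056  0.756  0.047 -1.565 -1.578 -2.433] elbow/wrist [[191.0, -337.0, 571.0], [348.0, -616.0, 296.0], [296.0, -526.0, 175.0]]
30 pick -1 0.0 [-1.056  0.756  0.047 -1.565 -1.578  0.709] elbow/wrist [[191.0, -337.0, 571.0], [348.0, -616.0, 296.0], [296.0, -526.0, 175.0]]
30 place 1 0.0 [-0.257  0.605 -0.806 -2.355 -1.457 -1.684] elbow/wrist [[311.0, -82.0, 624.0], [376.0, -99.0, 208.0], [296.0, 39.0, 190.0]]
30 place -1 0.0 [-0.257  0.605 -0.806 -2.355 -1.457  1.458] elbow/wrist [[311.0, -82.0, 6
[... 2199 characters left out ...]
0 [-0.901  0.978  0.596 -1.301 -2.157  0.464] elbow/wrist [[291.0, -367.0, 475.0], [534.0, -674.0, 318.0], [465.0, -656.0, 175.0]]
75 place 1 0.0 [-0.207  0.625 -0.261 -1.614 -1.536 -2.255] elbow/wrist [[324.0, -68.0, 618.0], [585.0, -123.0, 291.0], [465.0, -91.0, 190.0]]
75 place -1 0.0 [-0.207  0.625 -0.261 -1.614 -1.536  0.887] elbow/wrist [[324.0, -68.0, 618.0], [585.0, -123.0, 291.0], [465.0, -91.0, 190.0]]
75 high 1 0.0 [-0.551  0.251 -0.078 -1.475 -1.844 -2.799] elbow/wrist [[120.0, -74.0, 707.0], [460.0, -282.0, 571.0], [408.0, -269.0, 420.0]]
75 high -1 0.0 [-0.551  0.251 -0.078 -1.475 -1.844  0.342] elbow/wrist [[120.0, -74.0, 707.0], [460.0, -282.0, 571.0], [408.0, -269.0, 420.0]]
```

```bash
cat >> kin.py <<'E'
def step(q,slide,roll,w=800.):
    p,T=fk(q)
    for k in(.5,1.):
        q=ik(p+T@(k*np.array(slide)),T@rz(np.radians(k*roll)),q,w,LO+.002,HI-.002).x
    return q
def show(q):
    p,T=fk(q); z=T[:,2]
    return f"q {q.round(2)} p {p.round(0)} tilt {np.degrees(np.arccos(-z[2])):.1f} az {np.degrees(np.arctan2(z[1],z[0])):.0f}"
E
python3 - <<'E'
from kin import *
np.set_printoptions(suppress=True,precision=3)
for w in(500,800):
 for J3,J2 in((-1.0,-.2),(-.7,.1),(-.3,.2)):
  q=np.array([-.3,J2,J3,0,-(np.pi/2-(J2-J3)),-3.09]); print("start",w,show(q))
  for i in range(5):
    q=step(q,[0,0,0],80,w); print(show(q))
E
```

```text
start 500 q [-0.3  -0.2  -1.    0.   -0.77 -3.09] p [ 126. -206.  288.] tilt 0.0 az -27
q [-0.79  0.35 -1.   -0.87 -0.16 -3.1 ] p [  64. -188.  131.] tilt 9.7 az 2
q [-1.4   0.56 -0.96 -1.64 -0.17 -3.1 ] p [  60. -161.   88.] tilt 10.3 az -10
q [-2.08  0.73 -1.07 -2.32 -0.22 -3.1 ] p [  35. -201.   76.] tilt 10.1 az -5
q [-2.67  0.87 -1.07 -3.   -0.16 -3.1 ] p [-135. -250.   19.] tilt 11.7 az 21
q [-3.14  0.89 -1.07 -3.16 -0.16 -3.1 ] p [-254. -160.    4.] tilt 12.8 az 1
start 500 q [-0.3   0.1  -0.7   0.   -0.77 -3.09] p [ 287. -256.  296.] tilt 0.0 az -24
q [-0.64  0.46 -0.78 -1.   -0.16 -3.1 ] p [ 190. -227.  104.] tilt 15.7 az -7
q [-1.14  0.62 -0.82 -1.9  -0.24 -3.1 ] p [ 179. -200.   63.] tilt 17.2 az -16
q [-1.68  0.96 -1.07 -2.62 -0.58 -3.1 ] p [ 148. -230.   21.] tilt 16.1 az -18
q [-2.6   2.06 -1.07 -2.77 -1.33 -3.1 ] p [  57. -190. -166.] tilt 24.4 az -26
q [-3.14  2.06 -1.07 -3.16 -1.04 -3.1 ] p [ -16. -158. -221.] tilt 29.5 az 2
start 500 q [-0.3   0.2  -0.3   0.   -1.07 -3.09] p [ 414. -295.  388.] tilt 0.0 az -23
q [-0.66  0.42 -0.57 -0.94 -0.32 -3.1 ] p [ 276. -293.  
[... 1058 characters left out ...]
2  0.85 -1.07 -2.69 -0.32 -3.1 ] p [ 128. -230.   37.] tilt 8.6 az 15
q [-2.57  0.86 -1.07 -3.16 -0.16 -3.1 ] p [-133. -274.   12.] tilt 11.0 az 33
q [-3.14  0.9  -1.07 -3.16 -0.25 -3.1 ] p [-264. -160.   -1.] tilt 8.1 az 2
start 800 q [-0.3   0.2  -0.3   0.   -1.07 -3.09] p [ 414. -295.  388.] tilt 0.0 az -23
q [-0.62  0.57 -0.74 -1.04 -0.16 -3.1 ] p [ 210. -227.   71.] tilt 12.9 az 3
q [-1.09  0.74 -0.79 -1.95 -0.21 -3.1 ] p [ 194. -194.   30.] tilt 13.2 az -3
q [-1.63  1.04 -1.07 -2.73 -0.58 -3.1 ] p [ 162. -225.   -5.] tilt 12.8 az -3
q [-2.65  2.06 -1.07 -2.96 -1.34 -3.1 ] p [  39. -182. -202.] tilt 15.9 az -11
q [-3.14  2.06 -1.07 -3.16 -1.23 -3.1 ] p [ -38. -158. -231.] tilt 18.5 az 3
```

Emit:
carry_out(
  slide=[
    [0,-3,0],
    [0,-3,0],
    [0,-3,0],
  ],
  roll=[0,0,0],
  claw=[0.085,0.085,0.085],
)

```text
clock: 3.9
position: [251.9, 888.7, 443.1]
ee_rot: [0.989, -0.14, 0.013, -0.052]
contact_force: [33.6, 32.1, 58.1]
gripper_width: 85.0
grasp_force: 0.0
```

```bash
python3 -c "
from h import *; st()"
```

```text
t 3.9 pos [251.9 888.7 443.1] q [ 1.472  1.081  1.408  0.03  -1.795 -0.174] w 85.0 g 0.0 F [33.6 32.1 58.1]
x [ 0.961 -0.278  0.01 ] y [-0.275 -0.955 -0.107] z [ 0.039  0.1   -0.994] grip [258.  904.2 289.3]
```

Run:
```python
from h import *
p=get_image("scene"); C=cloud(p); cv2.imwrite("pics/s1.png",p["img"][20:200,200:460,::-1].repeat(3,0).repeat(3,1))
for u,v in((303,75),(360,65),(300,95)): print(C[v,u].round(0))
st()
```

```text
[280. 864. 153.]
[523. 925. 221.]
[275. 854.  59.]
t 3.95 pos [252.3 891.8 425.6] q [ 1.472  1.092  1.393  0.027 -1.797 -0.174] w 84.6 g 0.0 F [ -0.1  -2.6 -18.2]
x [ 0.961 -0.277  0.012] y [-0.275 -0.958 -0.077] z [ 0.033  0.071 -0.997] grip [257.5 902.7 271.3]
```

View pics/s1.png

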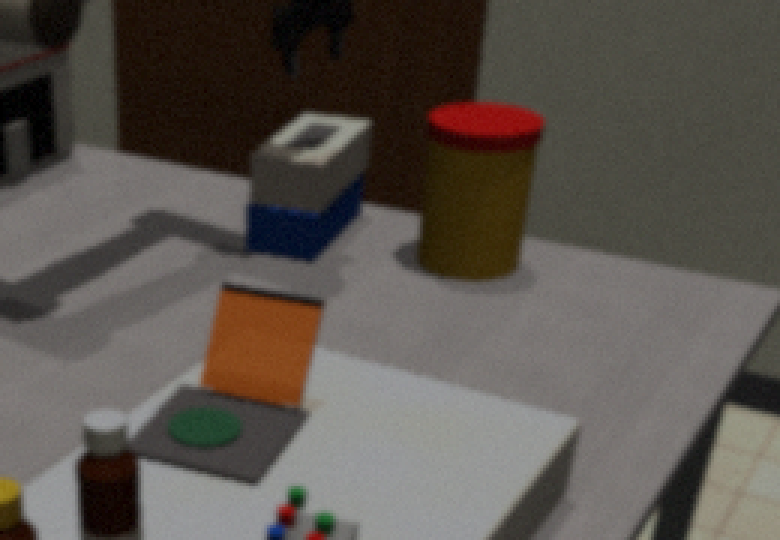

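```bash
cat > sim.py <<'E'
from kin import *
import sys
np.set_printoptions(suppress=True,precision=3)
def step1(q,slide,roll,w):
    p,T=fk(q); return ik(p+T@np.array(slide),T@rz(np.radians(roll)),q,w,LO+.002,HI-.002).x
for w in(800,):
 for sgn in(1,-1):
  for ch in(10,40):
   for J2,J3 in((.2,-.3),(.8,.2),(.7,.7),(1.0,1.35),(.5,1.3),(0,.6),(-.6,-.6)):
    be=J2-J3
    q=np.array([.5,J2,J3,0,-(np.pi/2-be),-3.09*sgn]); s=show(q); p0=fk(q)[0]; out=[]
    for i in range(200//ch):
        q=step1(q,[0,0,0],sgn*ch,w)
        if (i+1)*ch%40==0: out.append(round(np.degrees(np.arccos(-fk(q)[1][2,2])),0))
    print(w,sgn,ch,J2,J3,out,show(q))
E
time python3 sim.py
```

```text
800 1 10 0.2 -0.3 [np.float64(7.0), np.float64(15.0), np.float64(22.0), np.float64(27.0), np.float64(28.0)] q [-1.17  0.96 -0.55 -1.13 -0.51 -3.1 ] p [ 115. -306.  -56.] tilt 28.0 az 43
800 1 10 0.8 0.2 [np.float64(11.0), np.float64(21.0), np.float64(27.0), np.float64(30.0), np.float64(30.0)] q [-0.59  1.24 -0.46 -1.77 -0.53 -3.1 ] p [ 321. -103. -160.] tilt 29.9 az 57
800 1 10 0.7 0.7 [np.float64(2.0), np.float64(4.0), np.float64(8.0), np.float64(13.0), np.float64(19.0)] q [-1.15  0.75  0.22 -0.34 -1.17 -3.1 ] p [ 188. -693.  196.] tilt 19.0 az 42
800 1 10 1.0 1.35 [np.float64(5.0), np.float64(10.0), np.float64(14.0), np.float64(17.0), np.float64(19.0)] q [-0.99  0.92  1.41  0.24 -1.81 -3.1 ] p [ 304. -798.  615.] tilt 19.0 az -102
800 1 10 0.5 1.3 [np.float64(10.0), np.float64(19.0), np.float64(27.0), np.float64(33.0), np.float64(38.0)] q [-1.4   0.38  1.41  0.58 -2.08 -3.1 ] p [-121. -427.  993.] tilt 37.6 az -132
800 1 10 0 0.6 [np.float64(3.0), np.float64(9.0), np.float64(18.0), np.float64(25.0), np.float64(32.0)] q [-1.63  0.4   1.41  0.65 -2.23 -3.1 ] p [-210. -373.  985.] til
[... 3412 characters left out ...]
.float64(25.0), np.float64(28.0)] q [ 1.25  0.69 -1.05  2.05 -0.55  3.1 ] p [123. 425.  49.] tilt 28.3 az -6
800 -1 40 0.5 1.3 [np.float64(10.0), np.float64(18.0), np.float64(23.0), np.float64(28.0), np.float64(29.0)] q [ 0.51  0.19  1.41 -3.16 -2.99  3.1 ] p [  88.  231. 1004.] tilt 28.9 az -151
800 -1 40 0 0.6 [np.float64(0.0), np.float64(0.0), np.float64(0.0), np.float64(3.0), np.float64(6.0)] q [ 3.14 -0.67  0.76 -0.77 -2.99  3.1 ] p [186. 101. 883.] tilt 6.3 az -76
800 -1 40 -0.6 -0.6 [np.float64(0.0), np.float64(0.0), np.float64(3.0), np.float64(9.0), np.float64(11.0)] q [ 3.14 -1.21  0.15 -0.78 -2.85  3.1 ] p [329.  88. 627.] tilt 11.5 az -88
real	0m14.816s
user	0m15.016s
sys	0m0.248s
```

```bash
cat > plan.py <<'E'
from kin import *
import itertools,sys
from multiprocessing import Pool
np.set_printoptions(suppress=True,precision=2)
W=800.
dirs=[np.array(d)/np.linalg.norm(d) for d in itertools.product((-1,0,1),repeat=3) if any(d)]+[np.zeros(3)]
def tgt(T,phis=(35,40,45,50,55)):
    return min(np.degrees(np.arccos(np.clip(T[:,2]@[np.cos(a),np.sin(a),0],-1,1))) for a in np.radians(phis))
def ok(q):
    p,T,J=fk(q,full=True); tip=p+T[:,2]*190; el=J[0]
    return min(p[2],tip[2])>270 and J[1][2]>250 and np.hypot(*p[:2])>230 and np.hypot(*tip[:2])>200
def st1(a):
    q,s,r=a; p,T=fk(q)
    wd=T.T@s  # s in world
    f=lambda x:None
    n=ik(p+s,T@rz(np.radians(r)),q,W,LO+.002,HI-.002).x
    return n
def beam(q0,depth,pool,bw=6,rows=4):
    B=[(tgt(fk(q0)[1]),q0,[])]
    for d in range(depth):
        opts=[(q,dv*62.5*rows,r,h) for _,q,h in B for dv in dirs for r in(10.5*rows,-10.5*rows,0) if r or dv.any()]
        R=pool.map(st1,[(q,s,r) for q,s,r,h in opts],chunksize=20)
        C=[(tgt(fk(n)[1]),n,h+[((fk(q)[1].T@s).round(0),r)]) for n,(q,s,r,h) in zip(R,opts) if ok(n)]
        C.sort(key=lambda c:c[0]); B=[]
        for c in C:
            if all(np.abs(c[1]-b[1]).max()>.15 for b in B): B.append(c)
            if len(B)>=bw: break
        if not B: return None
    return B
E
cat > run.py <<'E'
from plan import *
if __name__=="__main__":
  with Pool() as pool:
    for J1 in(-1.5,-.8,0,.8,1.5):
      for J2,J3 in((1.0,1.35),(.3,-.1)):
        for J6 in(-3.09,3.09):
          q=np.array([J1,J2,J3,0,-(np.pi/2-(J2-J3)),J6]); 
          B=beam(q,5,pool,4)
          if B: print(J1,J2,J6,"->",round(B[0][0],1),show(B[0][1]),flush=True)
E
nproc; time timeout 500 python3 run.py
```

```text
4
-1.5 1.0 -3.09 -> 34.7 q [-2.55  0.65  1.41  1.75 -2.58 -3.1 ] p [-397. -222.  952.] tilt 59.2 az 72
-1.5 1.0 3.09 -> 16.1 q [-2.09  0.99  1.41 -3.16 -2.99  3.1 ] p [-228. -719.  611.] tilt 74.8 az 60
-1.5 0.3 -3.09 -> 36.2 q [-2.25  0.66  1.41  2.   -2.78 -3.1 ] p [-268. -373.  935.] tilt 58.2 az 73
-1.5 0.3 3.09 -> 28.0 q [-2.17  0.77  1.41 -3.16 -2.99  3.1 ] p [-220. -600.  763.] tilt 62.0 az 56
-0.8 1.0 -3.09 -> 71.2 q [-1.35 -0.09 -0.22 -0.32 -1.53 -3.1 ] p [ -34. -369.  502.] tilt 18.9 az 28
-0.8 1.0 3.09 -> 32.8 q [-1.73  0.87  1.41 -3.04 -2.99  3.1 ] p [  47. -703.  683.] tilt 67.7 az 80
-0.8 0.3 -3.09 -> 71.6 q [-1.37 -0.15 -0.2  -0.37 -1.48 -3.1 ] p [ -35. -354.  524.] tilt 21.3 az 5
-0.8 0.3 3.09 -> 35.1 q [-2.    0.66  1.41 -2.98 -2.99  3.1 ] p [ -89. -587.  805.] tilt 55.9 az 64
0 1.0 -3.09 -> 70.9 q [-1.05  0.32  0.17 -0.33 -1.47 -3.1 ] p [ 195. -562.  464.] tilt 19.1 az 36
0 1.0 3.09 -> 65.6 q [-1.05  0.53  1.41 -1.89 -2.99  3.1 ] p [ 354. -477.  784.] tilt 43.2 az 108
0 0.3 -3.09 -> 66.9 q [-0.92  0.26  0.08 -0.4  -1.48 -3.1 ] p [ 250. -490.  457.] tilt 23.1 az 48
0 0.3 3.09 -> 60.4 q [ 1.7   0.36 -0.13  0.65 -1.18  3.1 ] p [113. 637. 473.] tilt 34.1 az 7
0.8 1.0 -3.09 -> 70.7 q [-0.47  0.08 -0.09 -0.35 -1.48 -3.1 ] p [ 346. -297.  479.] tilt 20.7 az 76
0.8 1.0 3.09 -> 48.7 q [ 2.11  0.24 -0.49  0.91 -0.98  3.1 ] p [-127.  557.  425.] tilt 41.3 az 37
0.8 0.3 -3.09 -> 68.4 q [-0.69  0.32  0.21 -0.37 -1.54 -3.1 ] p [ 384. -448.  480.] tilt 21.7 az 61
0.8 0.3 3.09 -> 50.0 q [ 2.02  0.41 -0.24  0.85 -1.    3.1 ] p [-117.  659.  424.] tilt 40.0 az 34
real	8m20.019s
user	0m17.509s
sys	0m0.464s
```

```bash
cat > way.py <<'E'
from h import *; from kin import fk
s,R=st()
q=[-1.5,1.0,1.35,0,-1.92,3.09]; pt,Tt=fk(q); print("target",pt,"yaw err",np.degrees((Ro.from_matrix(R).inv()*Ro.from_matrix(Tt)).as_rotvec()))
for w in([480,440,500],[600,80,500],[560,-330,500],[330,-640,500],pt): print(np.round(w),"slide",(R.T@(np.array(w)-s["position"])/1000).round(3).tolist())
E
export OMP_NUM_THREADS=1; python3 way.py
cat > run2.py <<'E'
from plan import *
class S:
    def map(self,f,a,chunksize=1): return [f(x) for x in a]
for q in([-1.5,1.0,1.35,0,-1.92,3.09],):
    B=beam(np.array(q),5,S(),3); print(B[0][0],show(B[0][1]))
    for h in B[0][2]: print(h)
    qq=np.array(q)
    for s,r in B[0][2]:
        p,T=fk(qq); qq=st1((qq,T@s,r)); print(show(qq))
E
time timeout 200 python3 run2.py
```

```text
t 3.95 pos [252.3 891.8 425.6] q [ 1.472  1.092  1.393  0.027 -1.797 -0.174] w 84.6 g 0.0 F [ -0.1  -2.6 -18.2]
x [ 0.961 -0.277  0.012] y [-0.275 -0.958 -0.077] z [ 0.033  0.071 -0.997] grip [257.5 902.7 271.3]
target [ -97.819  -880.8094  486.2338] yaw err [ -4.3437  -1.3636 -17.1388]
[480 440 500] slide [0.345, 0.365, -0.099]
[600  80 500] slide [0.56, 0.676, -0.12]
[ 560 -330  500] slide [0.635, 1.08, -0.151]
[ 330 -640  500] slide [0.5, 1.441, -0.18]
[ -98. -881.  486.] slide [0.155, 1.79, -0.198]
16.092251053169228 q [-2.09  0.99  1.41 -3.16 -2.99  3.1 ] p [-228. -719.  612.] tilt 74.8 az 60
(array([-250.,   -5.,   -0.]), -42.0)
(array([-209.,  -41.,  131.]), -42.0)
(array([-250.,    4.,    1.]), -42.0)
(array([-189., -153.,  -60.]), -42.0)
(array([ -45., -217., -116.]), -42.0)
q [-1.41  0.83  1.41 -0.31 -2.24  3.1 ] p [   9. -795.  608.] tilt 15.5 az 34
q [-1.46  0.66  1.41 -0.9  -2.56  3.1 ] p [  31. -695.  701.] tilt 35.0 az 47
q [-1.89  0.65  1.41 -1.94 -2.99  3.1 ] p [-137. -650.  710.] tilt 50.5 az 61
q [-2.06  0.82  1.41 -2.74 -2.99  3.1 ] p [-188. -677.  677.] tilt 64.2 az 58
q [-2.09  0.99  1.41 -3.16 -2.99  3.1 ] p [-228. -719.  611.] tilt 74.8 az 60
real	1m24.629s
user	1m24.078s
sys	0m0.188s
```

Emit:
carry_out(
  slide=[
    [0.03,0.032,-0.03],
    [0.08,0.085,-0.06],
    [0.13,0.138,-0.09],
    [0.175,0.185,-0.1],
    [0.22,0.23,-0.1],
    [0.265,0.28,-0.1],
    [0.305,0.32,-0.1],
    [0.345,0.365,-0.1],
  ],
  roll=[0,0,0,0,0,0,0,0],
  claw=[0.085,0.085,0.085,0.085,0.085,0.085,0.085,0.085],
)

```text
clock: 4.95
position: [465.0, 463.1, 510.2]
ee_rot: [0.989, -0.139, 0.012, -0.055]
contact_force: [1.3, 0.1, -0.8]
gripper_width: 84.8
grasp_force: 0.0
```

Emit:
carry_out(
  slide=[
    [0.03,0.045,0],
    [0.06,0.09,0],
    [0.09,0.135,0],
    [0.12,0.18,0],
    [0.15,0.225,-0.01],
    [0.18,0.27,-0.02],
    [0.215,0.311,-0.02],
    [0.225,0.37,-0.025],
  ],
  roll=[0,0,0,0,0,0,0,0],
  claw=[0.085,0.085,0.085,0.085,0.085,0.085,0.085,0.085],
)

```text
clock: 5.95
position: [580.0, 44.8, 494.8]
ee_rot: [0.989, -0.139, 0.012, -0.054]
contact_force: [0.8, 0.3, -0.1]
gripper_width: 84.9
grasp_force: 0.0
```

Emit:
carry_out(
  slide=[
    [0.01,0.058,-0.005],
    [0.02,0.116,-0.01],
    [0.03,0.174,-0.015],
    [0.04,0.232,-0.02],
    [0.05,0.29,-0.025],
    [0.06,0.345,-0.03],
    [0.045,0.395,-0.03],
    [0.03,0.44,-0.03],
  ],
  roll=[0,0,0,0,0,0,0,0],
  claw=[0.085,0.085,0.085,0.085,0.085,0.085,0.085,0.085],
)

```text
clock: 6.95
position: [485.0, -388.3, 477.2]
ee_rot: [0.989, -0.14, 0.012, -0.053]
contact_force: [0.6, 0.6, 0.1]
gripper_width: 84.8
grasp_force: 0.0
```

Emit:
carry_out(
  slide=[
    [-0.02,0.05,-0.004],
    [-0.04,0.1,-0.008],
    [-0.06,0.15,-0.012],
    [-0.08,0.2,-0.016],
    [-0.1,0.25,-0.02],
    [-0.115,0.29,-0.02],
    [-0.15,0.33,-0.02],
    [-0.19,0.365,-0.02],
  ],
  roll=[0,0,0,0,0,0,0,0],
  claw=[0.085,0.085,0.085,0.085,0.085,0.085,0.085,0.085],
)

```text
clock: 7.95
position: [200.7, -686.5, 455.4]
ee_rot: [0.989, -0.139, 0.012, -0.053]
contact_force: [0.6, -0.9, -0.3]
gripper_width: 84.7
grasp_force: 0.0
```

```bash
python3 way.py
```

```text
t 7.95 pos [ 200.7 -686.5  455.4] q [-1.076  0.542  0.417 -0.081 -1.518  2.375] w 84.7 g 0.0 F [ 0.6 -0.9 -0.3]
x [ 0.961 -0.276  0.008] y [-0.274 -0.956 -0.108] z [ 0.037  0.101 -0.994] grip [ 206.5 -670.8  301.6]
target [ -97.819  -880.8094  486.2338] yaw err [ -6.1206  -1.3745 -17.0996]
[480 440 500] slide [-0.042, -1.158, 0.08]
[600  80 500] slide [0.172, -0.847, 0.048]
[ 560 -330  500] slide [0.247, -0.444, 0.005]
[ 330 -640  500] slide [0.112, -0.085, -0.035]
[ -98. -881.  486.] slide [-0.233, 0.264, -0.062]
```

Emit:
carry_out(
  slide=[
    [-0.04,0.044,-0.015],
    [-0.08,0.088,-0.03],
    [-0.12,0.132,-0.05],
    [-0.155,0.176,-0.07],
    [-0.195,0.21,-0.08],
    [-0.22,0.24,-0.09],
  ],
  roll=[-3,-6,-9,-12,-15,-17],
  claw=[0.085,0.085,0.085,0.085,0.085,0.085],
)

```text
clock: 8.7
position: [-82.1, -856.8, 514.8]
ee_rot: [0.999, 0.007, 0.017, -0.05]
contact_force: [-22.8, -68.1, 86.1]
gripper_width: 85.0
grasp_force: 0.0
```

Emit:
carry_out(
  slide=[
    [-0.06,0,0],
    [-0.12,0,0],
    [-0.18,0,0],
    [-0.25,0,0],
  ],
  roll=[-10.5,-21,-31.5,-42],
  claw=[0.085,0.085,0.085,0.085],
)

```text
clock: 9.2
position: [-68.9, -840.3, 534.7]
ee_rot: [0.993, 0.063, 0.073, -0.062]
contact_force: [0.4, -0.2, 0.5]
gripper_width: 84.8
grasp_force: 0.0
```

```bash
python3 -c "
from h import *;from kin import show; s,R=st(); print(show(s['joints']))"
```

```text
t 9.2 pos [ -68.9 -840.3  534.7] q [-1.487  0.942  1.408 -0.177 -2.151  3.096] w 84.8 g 0.0 F [ 0.4 -0.2  0.5]
x [0.981 0.117 0.153] y [ 0.135 -0.984 -0.114] z [ 0.137  0.132 -0.982] grip [ -47.7 -819.9  382.8]
q [-1.49  0.94  1.41 -0.18 -2.15  3.1 ] p [ -69. -841.  535.] tilt 11.0 az 44
```

Emit:
carry_out(
  slide=[
    [-0.055,-0.01,0.03],
    [-0.11,-0.02,0.06],
    [-0.165,-0.03,0.09],
    [-0.21,-0.04,0.13],
    [-0.26,-0.05,0.16],
  ],
  roll=[-10.5,-21,-31.5,-42,-52],
  claw=[0.085,0.085,0.085,0.085,0.085],
)

```text
clock: 9.82
position: [-28.4, -842.9, 509.7]
ee_rot: [0.975, 0.125, 0.151, -0.105]
contact_force: [-0.4, 0.6, 0.6]
gripper_width: 84.9
grasp_force: 0.0
```

```bash
export OMP_NUM_THREADS=1
cat > run3.py <<'E'
from h import *; import plan; from plan import *
s,R=st(); q=np.clip(s["joints"],LO+.003,HI-.003); print(show(q))
class S:
    def map(self,f,a,chunksize=1): return [f(x) for x in a]
if len(sys.argv)>1:
    B=beam(q,int(sys.argv[1]),S(),2); 
    for s,r in B[0][2]:
        p,T=fk(q); q=st1((q,T@s,r)); print(s,r,show(q))
E
timeout 100 python3 run3.py 2
```

```text
t 9.825 pos [ -28.4 -842.9  509.7] q [-1.47  0.95  1.41 -0.37 -2.22  3.1 ] w 84.9 g 0.0 F [-0.4  0.6  0.6]
x [0.92 0.21 0.32] y [ 0.28 -0.95 -0.17] z [ 0.27  0.24 -0.93] grip [  13.  -805.6  365.4]
q [-1.47  0.95  1.41 -0.37 -2.22  3.1 ] p [ -29. -843.  509.] tilt 21.1 az 42
[-220.  -19.  118.] -42.0 q [-1.53  0.78  1.41 -0.94 -2.53  3.1 ] p [  -8. -760.  608.] tilt 41.3 az 48
[-198.  146.   47.] -42.0 q [-1.69  0.77  1.41 -1.7  -2.79  3.1 ] p [ -24. -733.  624.] tilt 58.5 az 60
```

Emit:
carry_out(
  slide=[
    [-0.055,-0.005,0.03],
    [-0.11,-0.01,0.06],
    [-0.165,-0.015,0.09],
    [-0.22,-0.02,0.12],
    [-0.27,-0.02,0.14],
    [-0.32,-0.02,0.17],
  ],
  roll=[-10.5,-21,-31.5,-42,-52,-63],
  claw=[0.085,0.085,0.085,0.085,0.085,0.085],
)

```text
clock: 10.58
position: [6.5, -834.9, 495.4]
ee_rot: [0.929, 0.213, 0.262, -0.155]
contact_force: [0.3, -0.6, -0.6]
gripper_width: 84.7
grasp_force: 0.0
```

```bash
export OMP_NUM_THREADS=1; timeout 100 python3 run3.py 2
```

```text
t 10.575 pos [   6.5 -834.9  495.4] q [-1.48  0.94  1.41 -0.68 -2.33  3.1 ] w 84.7 g 0.0 F [ 0.3 -0.6 -0.6]
x [0.77 0.31 0.55] y [ 0.48 -0.86 -0.18] z [ 0.42  0.4  -0.81] grip [  71.6 -773.2  369.3]
q [-1.48  0.94  1.41 -0.68 -2.33  3.1 ] p [   6. -835.  495.] tilt 35.4 az 43
[-234.  -53.   70.] -42.0 q [-1.79  0.79  1.41 -1.52 -2.8   3.1 ] p [-131. -733.  603.] tilt 55.8 az 54
[-226.  -63.  -86.] -42.0 q [-2.05  0.91  1.41 -2.37 -2.99  3.1 ] p [-235. -730.  563.] tilt 67.9 az 56
```

Works well; keep going.

Emit:
carry_out(
  slide=[
    [-0.055,-0.012,0.017],
    [-0.11,-0.025,0.034],
    [-0.165,-0.037,0.05],
    [-0.22,-0.05,0.07],
    [-0.27,-0.06,0.08],
    [-0.32,-0.07,0.09],
  ],
  roll=[-10.5,-21,-31.5,-42,-52,-63],
  claw=[0.085,0.085,0.085,0.085,0.085,0.085],
)

```text
clock: 11.32
position: [-36.0, -801.7, 518.3]
ee_rot: [0.821, 0.346, 0.408, -0.198]
contact_force: [-0.7, 0.0, -0.3]
gripper_width: 84.9
grasp_force: 0.0
```

```bash
export OMP_NUM_THREADS=1; timeout 100 python3 run3.py 2
```

```text
t 11.325 pos [ -36.  -801.7  518.3] q [-1.62  0.9   1.41 -1.19 -2.57  3.1 ] w 84.9 g 0.0 F [-0.7  0.  -0.3]
x [0.43 0.41 0.81] y [ 0.73 -0.68 -0.04] z [ 0.53  0.61 -0.59] grip [  46.6 -707.6  427.3]
q [-1.62  0.9   1.41 -1.19 -2.57  3.1 ] p [ -37. -802.  518.] tilt 54.0 az 49
[-215.  128.   -4.] -42.0 q [-1.82  0.93  1.41 -1.99 -2.88  3.1 ] p [-104. -782.  518.] tilt 69.5 az 61
[-103. -227.  -19.] -42.0 q [-2.06  1.09  1.41 -2.78 -2.99  3.1 ] p [-240. -776.  479.] tilt 80.0 az 59
```

Emit:
carry_out(
  slide=[
    [-0.05,0,0],
    [-0.1,0,0],
    [-0.15,0,0],
    [-0.2,0,0],
    [-0.25,0,0],
  ],
  roll=[-10.5,-21,-31.5,-42,-52],
  claw=[0.085,0.085,0.085,0.085,0.085],
)

```text
clock: 11.95
position: [-114.3, -793.2, 490.3]
ee_rot: [0.64, 0.51, 0.545, -0.182]
contact_force: [-0.0, 0.2, -0.7]
gripper_width: 84.9
grasp_force: 0.0
```

```bash
export OMP_NUM_THREADS=1; timeout 100 python3 run3.py 2
```

```text
t 11.95 pos [-114.3 -793.2  490.3] q [-1.81  0.95  1.41 -1.84 -2.82  3.1 ] w 84.9 g 0.0 F [-0.   0.2 -0.7]
x [-0.11  0.45  0.88] y [ 0.85 -0.41  0.32] z [ 0.51  0.79 -0.34] grip [ -35.2 -671.1  437.7]
q [-1.81  0.96  1.41 -1.84 -2.82  3.1 ] p [-115. -794.  489.] tilt 70.2 az 57
[-136. -208.  -30.] -42.0 q [-2.08  1.1   1.41 -2.64 -2.99  3.1 ] p [-267. -778.  446.] tilt 80.4 az 56
[ -54. -172. -173.] -42.0 q [-2.16  1.27  1.41 -3.16 -2.99  3.1 ] p [-333. -780.  393.] tilt 90.7 az 56
```

Emit:
carry_out(
  slide=[
    [-0.034,-0.052,-0.007],
    [-0.068,-0.104,-0.015],
    [-0.1,-0.156,-0.022],
    [-0.136,-0.208,-0.03],
    [-0.16,-0.25,-0.04],
  ],
  roll=[-10.5,-21,-31.5,-42,-52],
  claw=[0.085,0.085,0.085,0.085,0.085],
)

```text
clock: 12.58
position: [-273.0, -785.8, 416.1]
ee_rot: [0.392, 0.639, 0.661, 0.025]
contact_force: [0.2, 0.0, -1.0]
gripper_width: 85.0
grasp_force: 0.0
```

```bash
export OMP_NUM_THREADS=1; timeout 100 python3 run3.py 2
```

```text
t 12.575 pos [-273.  -785.8  416.1] q [-2.09  1.15  1.41 -2.66 -2.99  3.1 ] w 85.0 g 0.0 F [ 0.2  0.  -1. ]
x [-0.69  0.53  0.48] y [ 0.47 -0.18  0.86] z [ 0.55  0.83 -0.12] grip [-187.8 -658.1  396.9]
q [-2.09  1.15  1.41 -2.66 -2.99  3.1 ] p [-273. -787.  415.] tilt 82.9 az 56
[  37. -236.  -76.] 0 q [-2.19  1.26  1.41 -2.65 -2.99  3.1 ] p [-364. -776.  315.] tilt 89.6 az 51
[-215.  125.  -25.] 42.0 q [-1.89  1.21  1.41 -2.03 -2.72  2.95] p [-162. -848.  302.] tilt 89.9 az 50
```

Emit:
carry_out(
  slide=[
    [0.009,-0.059,-0.02],
    [0.018,-0.118,-0.04],
    [0.027,-0.177,-0.06],
    [0.037,-0.236,-0.076],
  ],
  roll=[0,0,0,0],
  claw=[0.085,0.085,0.085,0.085],
)

```text
clock: 13.08
position: [-349.8, -777.9, 332.4]
ee_rot: [0.405, 0.59, 0.696, 0.049]
contact_force: [0.2, -0.6, 0.9]
gripper_width: 84.7
grasp_force: 0.0
```

```bash
export OMP_NUM_THREADS=1; timeout 100 python3 run3.py 2
```

```text
t 13.075 pos [-349.8 -777.9  332.4] q [-2.17  1.25  1.41 -2.65 -2.99  3.1 ] w 84.7 g 0.0 F [ 0.2 -0.6  0.9]
x [-0.67  0.55  0.51] y [ 0.41 -0.3   0.86] z [ 0.62  0.78 -0.03] grip [-253.4 -656.9  328.3]
q [-2.17  1.24  1.41 -2.65 -2.99  3.1 ] p [-350. -779.  331.] tilt 88.5 az 51
[137. -75. 196.] -42.0 q [-2.29  1.25  1.41 -3.16 -2.99  3.1 ] p [-427. -729.  404.] tilt 89.9 az 49
[249.  -7.  17.] 42.0 q [-2.45  1.25  1.41 -3.16 -2.98  2.37] p [-533. -654.  409.] tilt 90.0 az 40
```

```bash
cat > go.py <<'E'
from h import *; from kin import *
# simulate exact path through TCP waypoints with given final roll; report joints
def path(q,T1,wps,n=12):
    p,T=fk(q); rv=(Ro.from_matrix(T).inv()*Ro.from_matrix(T1)).as_rotvec(); P0=p; N=len(wps)*n; k=0
    for w in wps:
        for i in range(1,n+1):
            k+=1; f=min(1,k/(n*1.0*ROT))
            t=P0+(np.array(w)-P0)*i/n
            r=ik(t,T@Ro.from_rotvec(rv*f).as_matrix(),q,1000.,LO+.003,HI-.003); 
            if i%(n//3)==0 or r.cost>5: print(k,t.round(0),"cost",round(r.cost,2),r.x.round(2),"dmax",abs(r.x-q).max().round(2),"fore z",[round(j[2]) for j in fk(r.x,full=True)[2]])
            q=r.x
        P0=np.array(w)
    return q
ROT=2
if __name__=="__main__":
    s,R=st(); q=np.clip(s["joints"],LO+.004,HI-.004); z=R[:,2]
    for rho in(59,-121):
        T1=R@rz(np.radians(rho)); print("rho",rho,T1[:,0].round(2))
        g=np.array([522,-364,172]); pre=g-(155+150)*z; print("pre",pre.round(0))
        path(q,T1,[[-150,-680,380],[120,-560,380],[pre[0],pre[1],300],pre,g-155*z])
E
python3 go.py
```

```text
t 13.075 pos [-349.8 -777.9  332.4] q [-2.17   1.245  1.408 -2.649 -2.986  3.096] w 84.7 g 0.0 F [ 0.2 -0.6  0.9]
x [-0.666  0.547  0.506] y [ 0.41  -0.298  0.862] z [ 0.623  0.782 -0.026] grip [-253.4 -656.9  328.3]
rho 59 [0.01 0.03 1.  ]
pre [ 332. -603.  180.]
1 [-334. -771.  335.] cost 70.12 [-2.16  1.22  1.38 -2.6  -2.98  3.1 ] dmax 0.05 fore z [355, 423, 342]
2 [-317. -762.  339.] cost 270.46 [-2.15  1.19  1.36 -2.56 -2.97  3.1 ] dmax 0.04 fore z [368, 437, 350]
3 [-300. -754.  343.] cost 583.49 [-2.13  1.17  1.33 -2.51 -2.96  3.1 ] dmax 0.04 fore z [382, 451, 358]
4 [-284. -746.  347.] cost 991.15 [-2.12  1.14  1.3  -2.47 -2.96  3.1 ] dmax 0.04 fore z [397, 465, 367]
5 [-267. -738.  351.] cost 1474.88 [-2.1   1.11  1.27 -2.42 -2.95  3.1 ] dmax 0.05 fore z [411, 480, 376]
6 [-250. -729.  355.] cost 2015.8 [-2.09  1.08  1.25 -2.38 -2.93  3.1 ] dmax 0.05 fore z [425, 494, 385]
7 [-233. -721.  360.] cost 2594.76 [-2.07  1.05  1.22 -2.33 -2.92  3.1 ] dmax 0.05 fore z [440, 509, 395]
8 [-217. -713.  364.] cost 3192.53 [-2.05  1.02  1.19 -2.29 -2.91  3.1 ] dmax 0.05 fore z [454, 523
[... 11499 characters left out ...]
  3.1 ] dmax 0.01 fore z [508, 710, 712]
55 [ 387. -534.  178.] cost 1472408.55 [-1.6   0.9   1.41 -3.16 -2.99  3.1 ] dmax 0.01 fore z [512, 718, 720]
56 [ 394. -524.  177.] cost 1476110.69 [-1.59  0.89  1.41 -3.16 -2.99  3.1 ] dmax 0.01 fore z [516, 725, 727]
57 [ 402. -515.  177.] cost 1479850.16 [-1.58  0.88  1.41 -3.16 -2.99  3.1 ] dmax 0.01 fore z [520, 733, 735]
58 [ 410. -505.  177.] cost 1483625.64 [-1.57  0.87  1.41 -3.16 -2.99  3.1 ] dmax 0.01 fore z [525, 741, 743]
59 [ 418. -495.  176.] cost 1487435.93 [-1.56  0.86  1.41 -3.16 -2.99  3.1 ] dmax 0.01 fore z [529, 749, 751]
60 [ 425. -485.  176.] cost 1491279.96 [-1.55  0.85  1.41 -3.16 -2.99  3.1 ] dmax 0.01 fore z [533, 756, 759]
```

```bash
cat > go.py <<'E'
from h import *; from kin import *
def path(q,T,rolls,wps,n=8,verbose=True):
    p=fk(q)[0]; P0=p; rc=0
    for w,ro in zip(wps,rolls):
        mx=0;md=0
        for i in range(1,n+1):
            t=P0+(np.array(w)-P0)*i/n
            r=ik(t,T@rz(np.radians(rc+(ro-rc)*i/n)),q,1000.,LO+.003,HI-.003); mx=max(mx,r.cost); md=max(md,abs(r.x-q).max()); q=r.x
        if verbose: print(np.round(w),ro,"cost",round(mx,1),q.round(2),"dmax",md.round(2),"z",[round(j[2]) for j in fk(q,full=True)[2]])
        P0=np.array(w); rc=ro
    return q
E
python3 - <<'E'
from go import *
s,R=st(); q=np.clip(s["joints"],LO+.004,HI-.004); z=R[:,2]
g=np.array([522,-364,172]); pre=g-(155+150)*z
W=[[-150,-720,390],[100,-650,390],[pre[0],pre[1],300],pre,g-155*z]
q=path(q,R,[80,160,239,239,239],W)
for w in W: print(np.round(w),(R.T@(np.array(w)-s["position"])/1000).round(3).tolist())
T=R@rz(np.radians(239)); g2=np.array([538,175,190])
path(q,T,[0,0,-180,-180,0,0,0],[[430,-450,350],[380,-250,420],[380,-250,420],[380,-250,420.],[380,-250,420],[440,50,300],g2-155*z],n=10)
E
```

```text
t 13.075 pos [-349.8 -777.9  332.4] q [-2.17   1.245  1.408 -2.649 -2.986  3.096] w 84.7 g 0.0 F [ 0.2 -0.6  0.9]
x [-0.666  0.547  0.506] y [ 0.41  -0.298  0.862] z [ 0.623  0.782 -0.026] grip [-253.4 -656.9  328.3]
[-150 -720  390] 80 cost 62.1 [-1.85  0.84  0.87 -1.59 -2.74  2.75] dmax 0.18 z [538, 553, 393]
[ 100 -650  390] 160 cost 0.0 [-1.5   0.67  0.53 -1.39 -2.39  1.61] dmax 0.17 z [604, 549, 393]
[ 332. -603.  300.] 239 cost 0.0 [-1.18  0.75  0.46 -1.39 -2.05  0.35] dmax 0.17 z [574, 454, 303]
[ 332. -603.  180.] 239 cost 0.0 [-1.16  0.89  0.41 -1.3  -1.99  0.55] dmax 0.03 z [514, 320, 183]
[ 425. -485.  176.] 239 cost 0.0 [-0.98  0.82  0.23 -1.37 -1.81  0.63] dmax 0.03 z [544, 310, 179]
[-150 -720  390] [-0.072, 0.114, 0.168]
[ 100 -650  390] [-0.201, 0.196, 0.379]
[ 332. -603.  300.] [-0.375, 0.2, 0.563]
[ 332. -603.  180.] [-0.436, 0.096, 0.566]
[ 425. -485.  176.] [-0.436, 0.096, 0.716]
[ 430 -450  350] 0 cost 0.0 [-0.97  0.56  0.24 -1.45 -1.84  0.35] dmax 0.03 z [638, 504, 353]
[ 380 -250  420] 0 cost 0.0 [-0.83  0.2  -0.13 -1.5  -1.71  0.35] dmax 0.04 z [713, 574, 423]
[ 380 -250  420] -180 cost 11495.2 [-0.83  0.09  0.09 -1.54 -1.73  3.1 ] dmax 0.31 z [722, 722, 563]
[ 380. -250.  420.] -180 cost 11495.2 [-0.83  0.09  0.09 -1.54 -1.73  3.1 ] dmax 0.0 z [722, 722, 563]
[ 380 -250  420] 0 cost 480.3 [-0.83  0.2  -0.13 -1.5  -1.71  0.35] dmax 0.31 z [713, 574, 423]
[440  50 300] 0 cost 0.0 [-0.25  0.28 -0.46 -1.85 -1.24  0.8 ] dmax 0.06 z [702, 416, 303]
[441.  54. 194.] 0 cost 0.0 [-0.27  0.55 -0.53 -1.92 -1.36  1.12] dmax 0.03 z [640, 268, 197]
```

Emit:
carry_out(
  slide=[
    [-0.009,0.014,0.02],
    [-0.018,0.028,0.04],
    [-0.027,0.043,0.06],
    [-0.036,0.057,0.085],
    [-0.045,0.071,0.105],
    [-0.054,0.085,0.125],
    [-0.063,0.1,0.147],
    [-0.072,0.114,0.168],
  ],
  roll=[10,20,30,40,50,60,70,80],
  claw=[0.085,0.085,0.085,0.085,0.085,0.085,0.085,0.085],
)

```text
clock: 14.08
position: [-147.9, -719.8, 392.6]
ee_rot: [0.691, 0.191, 0.563, -0.41]
contact_force: [-0.1, -0.6, 0.3]
gripper_width: 84.8
grasp_force: 0.0
```

```bash
cat > wp.py <<'E'
import sys
from h import *
# usage: wp.py x y z ...  (TCP targets in world) -> slides ; prints roll to x-down
s,R=st(); v=list(map(float,sys.argv[1:]))
for i in range(0,len(v),3): print(v[i:i+3],"slide",(R.T@(np.array(v[i:i+3])-s["position"])/1000).round(4).tolist())
print("roll to x down",np.degrees(np.arctan2(-R[2,1],-R[2,0])).round(1))
E
python3 wp.py 100 -650 390  332 -603 300
```

```text
t 14.075 pos [-147.9 -719.8  392.6] q [-1.844  0.837  0.878 -1.591 -2.743  2.747] w 84.8 g 0.0 F [-0.1 -0.6  0.3]
x [ 0.293 -0.198  0.935] y [ 0.727 -0.59  -0.352] z [ 0.621  0.783 -0.029] grip [ -51.7 -598.6  388. ]
[100.0, -650.0, 390.0] slide [0.0564, 0.1399, 0.2087]
[332.0, -603.0, 300.0] slide [0.0309, 0.3124, 0.3923]
roll to x down 159.4
```

Emit:
carry_out(
  slide=[
    [0.007,0.017,0.026],
    [0.014,0.035,0.052],
    [0.021,0.052,0.078],
    [0.028,0.07,0.104],
    [0.035,0.087,0.13],
    [0.042,0.105,0.156],
    [0.049,0.122,0.183],
    [0.056,0.14,0.209],
  ],
  roll=[10,20,30,40,50,60,70,80],
  claw=[0.085,0.085,0.085,0.085,0.085,0.085,0.085,0.085],
)

```text
clock: 15.08
position: [100.1, -649.7, 390.3]
ee_rot: [-0.652, 0.298, -0.168, 0.676]
contact_force: [-0.1, -0.5, 0.7]
gripper_width: 85.4
grasp_force: 0.0
```

```bash
python3 wp.py 332 -603 300
```

```text
t 15.075 pos [ 100.1 -649.7  390.3] q [-1.502  0.666  0.535 -1.388 -2.386  1.608] w 85.4 g 0.0 F [-0.1 -0.5  0.7]
x [ 0.766 -0.616 -0.184] y [-0.161  0.092 -0.983] z [ 0.622  0.783 -0.028] grip [ 196.3 -528.7  386. ]
[332.0, -603.0, 300.0] slide [0.1656, 0.0557, 0.1834]
roll to x down 79.4
```

Emit:
carry_out(
  slide=[
    [0.021,0.007,0.023],
    [0.041,0.014,0.046],
    [0.062,0.021,0.069],
    [0.083,0.028,0.092],
    [0.104,0.035,0.115],
    [0.124,0.042,0.138],
    [0.145,0.049,0.16],
    [0.1656,0.0557,0.1834],
  ],
  roll=[10,20,30,40,50,60,70,79.4],
  claw=[0.085,0.085,0.085,0.085,0.085,0.085,0.085,0.085],
)

```text
clock: 16.08
position: [332.3, -603.3, 300.4]
ee_rot: [-0.312, 0.645, 0.303, 0.628]
contact_force: [0.6, -0.2, 0.0]
gripper_width: 84.9
grasp_force: 0.0
```

```bash
python3 wp.py 332 -603 180 426 -484 176
python3 - <<'E'
from h import *
for n in("top","scene"):
    p=get_image(n); C=cloud(p); hsv=cv2.cvtColor(p["img"],cv2.COLOR_RGB2HSV); H,S,V=[hsv[...,i].astype(int) for i in range(3)]
    m=(H>100)&(H<125)&(S>150)&(V>80)&(abs(C[...,2]-250)<8); print(n,m.sum(),((C[m].min(0)+C[m].max(0))/2).round(1))
    cv2.imwrite(f"pics/{n}2.png",p["img"][...,::-1])
E
```

```text
t 16.075 pos [ 332.3 -603.3  300.4] q [-1.182  0.75   0.462 -1.384 -2.049  0.341] w 84.9 g 0.0 F [ 0.6 -0.2  0. ]
x [-0.016 -0.022 -1.   ] y [-0.783  0.622 -0.001] z [ 0.622  0.782 -0.027] grip [ 428.6 -482.2  296.2]
[332.0, -603.0, 180.0] slide [0.1204, 0.0006, 0.0033]
[426.0, -484.0, 176.0] slide [0.1202, 0.0011, 0.155]
roll to x down 0.1
top 255 [ 521.5 -361.7  250.7]
scene 126 [ 522.1 -367.1  250.2]
```

View pics/top2.png

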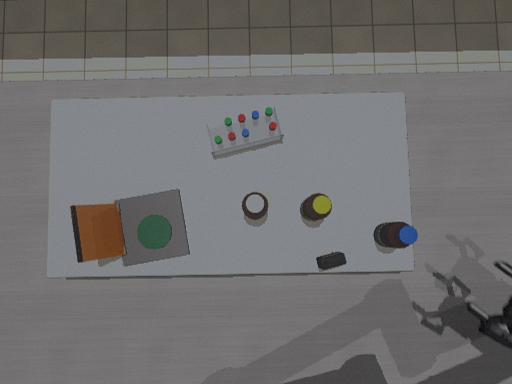

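Emit:
carry_out(
  slide=[
    [0.045,0,0],
    [0.09,0,0.003],
    [0.12,0,0.02],
    [0.12,0,0.065],
    [0.12,0,0.11],
    [0.12,0,0.14],
    [0.12,0,0.1535],
    [0.12,0,0.1535],
  ],
  roll=[0,0,0,0,0,0,0,0],
  claw=[0.085,0.085,0.085,0.085,0.085,0.085,0.085,0.085],
)

```text
clock: 17.18
position: [424.6, -486.1, 175.6]
ee_rot: [-0.313, 0.645, 0.302, 0.629]
contact_force: [-0.9, 0.3, -0.3]
gripper_width: 84.9
grasp_force: 0.0
```

```bash
python3 wp.py 426 -485 176
python3 - <<'E'
from h import *
a=[]
for n in("top","scene"):
    p=get_image(n); C=cloud(p); hsv=cv2.cvtColor(p["img"],cv2.COLOR_RGB2HSV); H,S,V=[hsv[...,i].astype(int) for i in range(3)]
    m=(H>100)&(H<125)&(S>150)&(V>80)&(abs(C[...,2]-250)<8); print(n,m.sum(),((C[m].min(0)+C[m].max(0))/2).round(1))
    i=p["img"]; c=i[190:290,350:500] if n=="top" else i[190:290,70:220]
    a.append(cv2.resize(c,None,fx=2.6,fy=2.6))
cv2.imwrite("pics/g3.png",np.hstack(a)[...,::-1])
E
```

```text
t 17.175 pos [ 424.6 -486.1  175.6] q [-0.986  0.825  0.235 -1.369 -1.816  0.624] w 84.9 g 0.0 F [-0.9  0.3 -0.3]
x [-0.013 -0.024 -1.   ] y [-0.783  0.622 -0.004] z [ 0.622  0.783 -0.027] grip [ 520.8 -364.9  171.5]
[426.0, -485.0, 176.0] slide [-0.0004, -0.0004, 0.0017]
roll to x down 0.2
top 264 [ 521.6 -362.6  248.9]
scene 137 [ 521.8 -366.8  250.2]
```

View pics/g3.png

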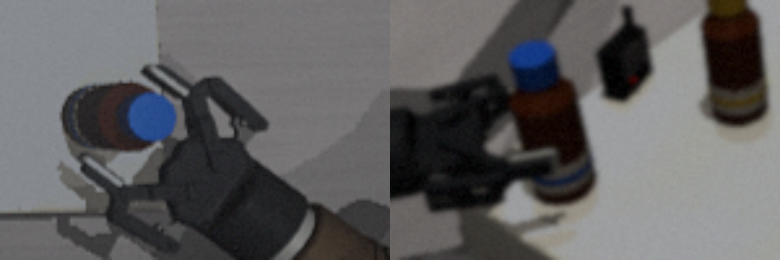

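The fingers straddle the blue bottle at mid-body in both views (cap at (152,118) left crop, (533,65) right crop). I'll close on it.

Emit:
carry_out(
  slide=[
    [0,0,0],
    [0,0,0],
    [0,0,0],
    [0,0,0],
    [0,0,0],
    [0,0,0],
  ],
  roll=[0,0,0,0,0,0],
  claw=[0.04,0.04,0.04,0.04,0.04,0.04],
)

```text
clock: 18.02
position: [424.3, -486.1, 175.1]
ee_rot: [-0.312, 0.645, 0.302, 0.629]
contact_force: [-1.4, -1.3, 1.2]
gripper_width: 53.9
grasp_force: 66.4
```

```bash
python3 wp.py 430 -450 350 380 -250 430
python3 - <<'E'
from h import *
for n in("top","scene"):
    p=get_image(n); C=cloud(p); hsv=cv2.cvtColor(p["img"],cv2.COLOR_RGB2HSV); H,S,V=[hsv[...,i].astype(int) for i in range(3)]
    m=(H>100)&(H<125)&(S>150)&(V>80)&(abs(C[...,2]-250)<8); print(n,m.sum(),((C[m].min(0)+C[m].max(0))/2).round(1))
E
```

```text
t 18.025 pos [ 424.3 -486.1  175.1] q [-0.987  0.826  0.234 -1.369 -1.816  0.624] w 53.9 g 66.4 F [-1.4 -1.3  1.2]
x [-0.014 -0.022 -1.   ] y [-0.783  0.623 -0.003] z [ 0.622  0.782 -0.026] grip [ 520.6 -365.1  171. ]
[430.0, -450.0, 350.0] slide [-0.1758, 0.0175, 0.0272]
[380.0, -250.0, 430.0] slide [-0.2595, 0.1809, 0.1504]
roll to x down 0.2
top 265 [ 523.6 -361.5  250. ]
scene 141 [ 523.5 -365.6  250.1]
```

Emit:
carry_out(
  slide=[
    [-0.02,0,0],
    [-0.06,0,0],
    [-0.11,0,0],
    [-0.16,0.005,0],
    [-0.2,0.03,0.01],
    [-0.235,0.06,0.035],
    [-0.255,0.1,0.07],
    [-0.26,0.14,0.11],
  ],
  roll=[0,0,0,0,0,5,15,25],
  claw=[0.04,0.04,0.04,0.04,0.04,0.04,0.04,0.04],
)

```text
clock: 19.12
position: [386.1, -305.0, 434.2]
ee_rot: [-0.165, 0.697, 0.431, 0.548]
contact_force: [-0.1, 0.6, -2.6]
gripper_width: 54.3
grasp_force: 66.1
```

Emit:
carry_out(
  slide=[
    [0,0,0],
    [0,0,0],
    [0,0,0],
    [0,0,0],
    [0,0,0],
    [0,0,0],
    [0,0,0],
    [0,0,0],
  ],
  roll=[10.5,21,31.5,42,52.5,63,73.5,84],
  claw=[0.04,0.04,0.04,0.04,0.04,0.04,0.04,0.04],
)

```text
clock: 20.12
position: [386.5, -306.3, 432.5]
ee_rot: [0.345, 0.628, 0.688, 0.117]
contact_force: [0.1, -0.1, -3.3]
gripper_width: 54.2
grasp_force: 66.2
```

Emit:
carry_out(
  slide=[
    [0,0,0],
    [0,0,0],
    [0,0,0],
    [0,0,0],
    [0,0,0],
    [0,0,0],
    [0,0,0],
    [0,0,0],
  ],
  roll=[10,20,30,40,50,60,66,70],
  claw=[0.04,0.04,0.04,0.04,0.04,0.04,0.04,0.04],
)

```text
clock: 21.12
position: [386.5, -306.3, 432.5]
ee_rot: [0.642, 0.317, 0.631, -0.298]
contact_force: [-0.1, 0.2, -3.0]
gripper_width: 54.3
grasp_force: 66.2
```

```bash
python3 wp.py 380 -250 430
python3 - <<'E'
from h import *
p=get_image("scene"); cv2.imwrite("pics/inv.png",cv2.resize(p["img"][60:280,80:380],None,fx=2,fy=2)[...,::-1])
E
```

```text
t 21.125 pos [ 386.5 -306.3  432.5] q [-0.889  0.264 -0.018 -1.483 -1.773 -2.83 ] w 54.3 g 66.2 F [-0.1  0.2 -3. ]
x [0.002 0.032 0.999] y [ 0.783 -0.621  0.018] z [ 0.622  0.783 -0.027] grip [ 482.7 -185.2  428.3]
[380.0, -250.0, 430.0] slide [-0.0007, -0.0401, 0.0401]
roll to x down -179.0
```

View pics/inv.png

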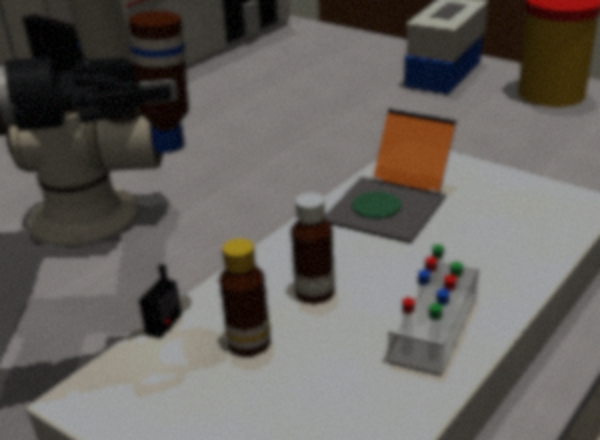

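Inverted: base up at (157,20), cap down at (165,135). I'll hold for a second, then roll back.

Emit:
carry_out(
  slide=[
    [0,0,0],
    [0,0,0],
    [0,0,0],
    [0,0,0],
    [0,0,0],
    [0,0,0],
    [0,0,0],
    [0,0,0],
  ],
  roll=[0,0,0,0,0,0,0,0],
  claw=[0.04,0.04,0.04,0.04,0.04,0.04,0.04,0.04],
)

```text
clock: 22.18
position: [386.8, -307.1, 431.7]
ee_rot: [0.642, 0.318, 0.632, -0.297]
contact_force: [-0.2, 0.3, -3.2]
gripper_width: 54.3
grasp_force: 66.2
```

Emit:
carry_out(
  slide=[
    [0,0,0],
    [0,0,0],
    [0,0,0],
    [0,0,0],
    [0,0,0],
    [0,0,0],
    [0,0,0],
    [0,0,0],
  ],
  roll=[-10.5,-21,-31.5,-42,-52.5,-63,-73.5,-84],
  claw=[0.04,0.04,0.04,0.04,0.04,0.04,0.04,0.04],
)

```text
clock: 23.18
position: [386.8, -307.1, 431.7]
ee_rot: [0.262, 0.666, 0.667, 0.204]
contact_force: [-0.3, -0.4, -2.9]
gripper_width: 54.1
grasp_force: 66.2
```

Emit:
carry_out(
  slide=[
    [0,0,0],
    [0,0,0],
    [0,0,0],
    [0,0,0],
    [0,0,0],
    [0,0,0],
    [0,0,0],
    [0,0,0],
    [0,0,0],
  ],
  roll=[-10.5,-21,-31.5,-42,-52.5,-63,-73.5,-84,-94],
  claw=[0.04,0.04,0.04,0.04,0.04,0.04,0.04,0.04,0.04],
)

```text
invalid input at $: expected 1 to 8 rows
```

```bash
python3 wp.py 439.8 50.7 430 439.8 50.7 260 439.8 50.7 192
```

```text
t 23.175 pos [ 386.8 -307.1  431.7] q [-0.89   0.266 -0.017 -1.484 -1.773 -1.354] w 54.1 g 66.2 F [-0.3 -0.4 -2.9]
x [-0.779  0.622  0.078] y [ 0.077 -0.028  0.997] z [ 0.622  0.782 -0.026] grip [ 483.1 -186.1  427.7]
[439.8, 50.7, 430.0] slide [0.1812, -0.0078, 0.3129]
[439.8, 50.7, 260.0] slide [0.168, -0.1772, 0.3173]
[439.8, 50.7, 192.0] slide [0.1626, -0.245, 0.3191]
roll to x down -94.5
```

Emit:
carry_out(
  slide=[
    [0.01,0,0.02],
    [0.035,0,0.06],
    [0.06,0,0.105],
    [0.085,0,0.15],
    [0.11,0,0.195],
    [0.135,0,0.24],
    [0.16,-0.003,0.28],
    [0.1812,-0.0078,0.3129],
  ],
  roll=[-10.5,-21,-31.5,-42,-52.5,-63,-73.5,-84],
  claw=[0.04,0.04,0.04,0.04,0.04,0.04,0.04,0.04],
)

```text
clock: 24.18
position: [439.4, 52.4, 431.2]
ee_rot: [-0.251, 0.671, 0.359, 0.598]
contact_force: [0.9, -1.0, -2.7]
gripper_width: 53.9
grasp_force: 66.3
```

Emit:
carry_out(
  slide=[
    [0,0,0],
    [0,0,0],
  ],
  roll=[-10.5,-10.5],
  claw=[0.04,0.04],
)

```text
clock: 24.42
position: [439.6, 51.1, 430.8]
ee_rot: [-0.309, 0.646, 0.306, 0.627]
contact_force: [0.8, -0.5, -3.4]
gripper_width: 53.8
grasp_force: 66.2
```

```bash
python3 wp.py 439.8 50.7 260 439.8 50.7 197
```

```text
t 24.425 pos [439.6  51.1 430.8] q [-0.191  0.037 -0.307 -1.717 -1.111  0.363] w 53.8 g 66.2 F [ 0.8 -0.5 -3.4]
x [-0.023 -0.016 -1.   ] y [-0.783  0.622  0.008] z [ 0.622  0.783 -0.026] grip [535.7 172.2 426.8]
[439.8, 50.7, 260.0] slide [0.1708, -0.0019, 0.0043]
[439.8, 50.7, 197.0] slide [0.2338, -0.0024, 0.006]
roll to x down -0.5
```

Descend to about 10 mm above the pad and check there.

Emit:
carry_out(
  slide=[
    [0.03,0,0],
    [0.075,0,0.002],
    [0.12,-0.001,0.003],
    [0.16,-0.0015,0.004],
    [0.195,-0.002,0.005],
    [0.22,-0.0024,0.006],
    [0.2338,-0.0024,0.006],
    [0.2338,-0.0024,0.006],
  ],
  roll=[-0.5,-0.5,-0.5,-0.5,-0.5,-0.5,-0.5,-0.5],
  claw=[0.04,0.04,0.04,0.04,0.04,0.04,0.04,0.04],
)

```text
clock: 25.42
position: [441.4, 49.2, 196.0]
ee_rot: [-0.31, 0.646, 0.303, 0.628]
contact_force: [-0.5, -0.9, -4.0]
gripper_width: 53.9
grasp_force: 66.2
```

```bash
cat > chk.py <<'E'
from h import *
a=[]
for n in("top","scene"):
    p=get_image(n); C=cloud(p); hsv=cv2.cvtColor(p["img"],cv2.COLOR_RGB2HSV); H,S,V=[hsv[...,i].astype(int) for i in range(3)]
    m=(H>100)&(H<125)&(S>150)&(V>80)&(C[...,2]>225)&(abs(C[...,1]-176)<60)&(abs(C[...,0]-538)<60); zt=np.percentile(C[m][:,2],90); t=m&(C[...,2]>zt-6); print(n,"cap",((C[t].min(0)+C[t].max(0))/2).round(1),zt.round(1))
    g=(H>55)&(H<95)&(S>90)&(abs(C[...,2]-112)<5)&(abs(C[...,1]-175)<60)&(abs(C[...,0]-538)<60)
    k=C[g][:,:2]
    # circle r=40 fit to hull points of visible green
    hull=cv2.convexHull(k.astype(np.float32))[:,0]; print(n,"green",g.sum(),k.min(0).round(1),k.max(0).round(1))
    # bottle lower body: blue/white label tilt from cap vs body axis
    i=p["img"]; c=i[175:275,90:220] if n=="top" else i[90:190,205:335]
    a.append(cv2.resize(c,None,fx=3,fy=3))
cv2.imwrite("pics/pl%d.png"%(read_state()["clock"]*100),np.hstack(a)[...,::-1])
E
python3 wp.py 439.8 50.7 187; python3 chk.py; ls pics
```

```text
t 25.425 pos [441.4  49.2 196. ] q [-0.277  0.55  -0.526 -1.912 -1.361  1.105] w 53.9 g 66.2 F [-0.5 -0.9 -4. ]
x [-0.019 -0.021 -1.   ] y [-0.781  0.624  0.002] z [ 0.624  0.781 -0.028] grip [537.9 170.  191.7]
[439.8, 50.7, 187.0] slide [0.009, 0.0022, 0.0004]
roll to x down -0.1
top cap [539.7 172.2 270.7] 272.3
top green 23 [504.3 141.8] [574.  190.9]
scene cap [542.8 165.8 272. ] 273.3
scene green 103 [501.6 130. ] [575.  202.7]
g3.png
inv.png
pl2552.png
s1.png
scene0.png
scene2.png
top0.png
top2.png
```

```bash
python3 wp.py 439.5 52.8 191 439.5 52.8 187 439.5 52.8 186|grep slide
```

```text
[439.5, 52.8, 191.0] slide [0.0065, 0.0035, 0.0016]
[439.5, 52.8, 187.0] slide [0.0105, 0.0035, 0.0017]
[439.5, 52.8, 186.0] slide [0.0115, 0.0035, 0.0017]
```

View pics/pl2552.png

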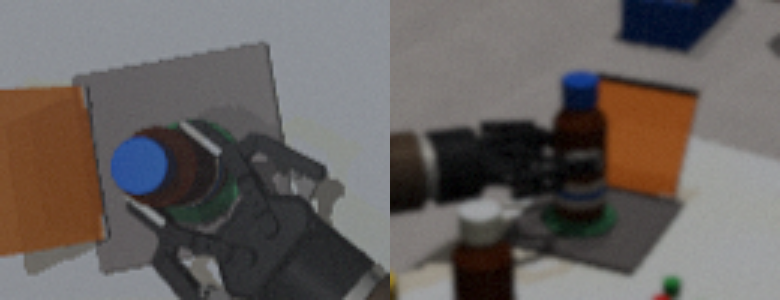

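The bottle hangs upright above the green pad (base at (580,210) in the right crop), within a few mm of centre. I'll correct it and lower slowly.

Emit:
carry_out(
  slide=[
    [0.003,0.002,0.001],
    [0.006,0.0035,0.0016],
    [0.0075,0.0035,0.0016],
    [0.0085,0.0035,0.0016],
    [0.0095,0.0035,0.0016],
    [0.0095,0.0035,0.0016],
  ],
  roll=[0,0,0,0,0,0],
  claw=[0.04,0.04,0.04,0.04,0.04,0.04],
)

```text
clock: 26.28
position: [438.8, 53.2, 187.6]
ee_rot: [-0.312, 0.645, 0.302, 0.629]
contact_force: [-0.0, -1.1, -2.4]
gripper_width: 53.9
grasp_force: 66.2
```

```bash
python3 wp.py 439.5 52.8 187; python3 chk.py
```

```text
t 26.275 pos [438.8  53.2 187.6] q [-0.272  0.573 -0.536 -1.921 -1.373  1.141] w 53.9 g 66.2 F [-0.  -1.1 -2.4]
x [-0.014 -0.022 -1.   ] y [-0.783  0.623 -0.003] z [ 0.622  0.782 -0.026] grip [535.1 174.2 183.6]
[439.5, 52.8, 187.0] slide [0.0006, -0.0008, 0.0002]
roll to x down 0.2
top cap [536.  176.8 262.6] 264.4
top green 54 [502.3 143.9] [576.2 195.4]
scene cap [538.9 169.6 262.7] 264.2
scene green 81 [502.8 135. ] [578.7 200.8]
```

Emit:
carry_out(
  slide=[
    [0.0005,-0.0015,0.0012],
    [0.001,-0.0015,0.0012],
    [0.0015,-0.0015,0.0012],
    [0.002,-0.0015,0.0012],
    [0.002,-0.0015,0.0012],
  ],
  roll=[0,0,0,0,0],
  claw=[0.04,0.04,0.04,0.04,0.04],
)

```text
clock: 27.0
position: [441.0, 53.1, 186.4]
ee_rot: [-0.312, 0.643, 0.302, 0.63]
contact_force: [0.4, -1.4, 3.9]
gripper_width: 54.5
grasp_force: 66.4
```

```bash
python3 wp.py 439.5 52.8 187; python3 chk.py
```

```text
t 27.0 pos [441.   53.1 186.4] q [-0.272  0.578 -0.531 -1.923 -1.376  1.144] w 54.5 g 66.4 F [ 0.4 -1.4  3.9]
x [-0.011 -0.021 -1.   ] y [-0.783  0.622 -0.004] z [ 0.622  0.782 -0.023] grip [537.3 174.2 182.8]
[439.5, 52.8, 187.0] slide [-0.0006, 0.001, -0.0012]
roll to x down 0.2
top cap [538.9 176.8 261.9] 263.7
top green 44 [504.3 142.6] [573.4 193.9]
scene cap [542.3 171.  261.7] 263.6
scene green 75 [506.9 131.1] [575.5 196.6]
```

Emit:
carry_out(
  slide=[
    [0,0,0],
    [0,0,0],
    [0,0,0],
    [0,0,0],
    [0,0,0],
    [0,0,0],
  ],
  roll=[0,0,0,0,0,0],
  claw=[0.06,0.07,0.085,0.085,0.085,0.085],
)

```text
clock: 27.85
position: [440.7, 53.1, 185.6]
ee_rot: [-0.312, 0.645, 0.302, 0.629]
contact_force: [0.3, -0.2, 0.2]
gripper_width: 84.8
grasp_force: 0.0
```

```bash
python3 wp.py 439.5 52.8 187; python3 chk.py
```

```text
t 27.85 pos [440.7  53.1 185.6] q [-0.272  0.579 -0.532 -1.922 -1.373  1.144] w 84.8 g 0.0 F [ 0.3 -0.2  0.2]
x [-0.014 -0.022 -1.   ] y [-0.783  0.623 -0.003] z [ 0.622  0.782 -0.026] grip [536.9 174.2 181.6]
[439.5, 52.8, 187.0] slide [-0.0014, 0.0007, -0.001]
roll to x down 0.2
top cap [537.9 176.6 261.9] 263.8
top green 140 [502.  137.2] [576.3 192.8]
scene cap [541.1 171.6 261.8] 263.2
scene green 83 [502.9 132.5] [574.  201.6]
```

Emit:
carry_out(
  slide=[
    [0,0,-0.01],
    [0,0,-0.03],
    [0,0,-0.06],
    [0,0,-0.1],
    [0,0,-0.14],
    [0,0,-0.16],
  ],
  roll=[0,0,0,0,0,0],
  claw=[0.085,0.085,0.085,0.085,0.04,0],
)

```text
clock: 28.7
position: [339.8, -73.4, 189.9]
ee_rot: [-0.312, 0.645, 0.302, 0.629]
contact_force: [0.0, 0.8, -0.2]
gripper_width: 51.4
grasp_force: 0.0
```

```bash
cat > meas.py <<'E'
from h import *
for n in("top","scene"):
    p=get_image(n); C=cloud(p); hsv=cv2.cvtColor(p["img"],cv2.COLOR_RGB2HSV); H,S,V=[hsv[...,i].astype(int) for i in range(3)]
    B=(abs(C[...,0]-540)<100)&(abs(C[...,1]-175)<200)
    m=(H>100)&(H<125)&(S>150)&(V>80)&(C[...,2]>225)&B; zt=np.percentile(C[m][:,2],90); t=m&(C[...,2]>zt-6); print(n,"cap",((C[t].min(0)+C[t].max(0))/2).round(1),zt.round(1))
    g=(H>55)&(H<95)&(S>90)&(abs(C[...,2]-112)<5)&B; k=C[g]; print("green",g.sum(),k.min(0).round(1),k.max(0).round(1))
    a=(H>5)&(H<20)&(S>150)&B&(C[...,1]>200); a=cv2.erode(a.astype(np.uint8),np.ones((3,3)))>0; P=C[a]; c=P.mean(0); U=np.linalg.svd(P-c,full_matrices=False)[2]; nrm=U[2]*np.sign(U[2][1])
    x=np.cross(nrm,[0,0,1.]); x/=np.linalg.norm(x); x*=np.sign(x[0]); e=np.cross(x,nrm); e*=np.sign(e[2])
    u=(P-c)@x; v=(P-c)@e
    yaw=np.degrees(np.arctan2(x[1],x[0])); lean=np.arctan2(-nrm[2],np.hypot(*nrm[:2])) ; 
    r=cv2.minAreaRect(np.stack([u,v],1).astype(np.float32)); ctr=c+r[0][0]*x+r[0][1]*e
    print("shield yaw",yaw.round(1),"lean",lean.round(3),"centre",ctr.round(1),"rect",np.round(r[1],0),round(r[2],1))
    print("u",np.percentile(u,[1,99]).round(1),"v",np.percentile(v,[1,99]).round(1),"left-mid",(c+x*np.percentile(u,1)).round(1))
E
python3 meas.py; python3 wp.py 350 -60 190
```

```text
top cap [537.9 176.9 261.6] 263.9
green 140 [506.3 136.9 107.2] [576.1 193.3 115.7]
shield yaw 9.4 lean 0.57 centre [541.3 279.9 160.6] rect [107. 112.] 89.9
u [-53.8  55.5] v [-53.1  48.7] left-mid [487.1 272.5 162.9]
scene cap [539.7 171.6 261.9] 263.5
green 71 [506.5 132.5 110.1] [574.6 199.1 116.7]
shield yaw 9.2 lean 0.569 centre [545.2 278.9 161.4] rect [109. 101.] 89.7
u [-53.8  41.2] v [-57.   48.2] left-mid [499.2 274.1 165.4]
t 28.8 pos [340.1 -73.3 189.9] q [-0.604  0.545 -0.62  -1.626 -1.519  1.168] w 35.3 g 0.0 F [0.4 0.4 0.6]
x [-0.014 -0.022 -1.   ] y [-0.781  0.624 -0.003] z [ 0.624  0.781 -0.026] grip [436.7  47.5 185.8]
[350.0, -60.0, 190.0] slide [-0.0006, 0.0006, 0.0166]
roll to x down 0.2
```

Run:
```python
from go import *
s,R=st(); q=np.clip(s["joints"],LO+.004,HI-.004); z=R[:,2]
a=np.radians(9.3); X=np.array([np.cos(a),np.sin(a),0]); Y=np.array([-np.sin(a),np.cos(a),0]); pad=np.array([539,174.5,112])
h=pad+20*X+75*Y
zt=197.; n=np.array([-z[1],z[0],0]); n/=np.linalg.norm(n)  # left normal of tool
for L in(140,):
  def tcp(theta,gap):
    c=h-60*X+Y*((zt-112)*np.tan(theta)+4/np.cos(theta)); ax=c+11*n+gap*Y; ax[2]=zt
    return ax-L*z
  st0=tcp(.57,25); en=tcp(0,0); pre=st0-115*z
  print("start",st0.round(0),"end",en.round(0),"pre",pre.round(0))
  for rc in(90,-90):
    path(q,R,[rc]*6,[[300,-110,215],[pre[0],-0,215],pre,st0,en,st0],n=8)
```

```text
t 28.8 pos [340.1 -73.3 189.9] q [-0.604  0.545 -0.62  -1.626 -1.519  1.168] w 35.3 g 0.0 F [0.4 0.4 0.6]
x [-0.014 -0.022 -1.   ] y [-0.781  0.624 -0.003] z [ 0.624  0.781 -0.026] grip [436.7  47.5 185.8]
start [378. 223. 201.] end [391. 144. 201.] pre [306. 133. 204.]
[ 300 -110  215] 90 cost 0.0 [-0.72  0.46 -0.63 -1.52 -1.57 -0.48] dmax 0.21 z [666, 292, 218]
[306.   0. 215.] 90 cost 0.0 [-0.5   0.45 -0.76 -1.73 -1.48 -0.36] dmax 0.03 z [669, 274, 218]
[306. 133. 204.] 90 cost 0.0 [-0.17  0.53 -0.87 -2.06 -1.46 -0.15] dmax 0.05 z [646, 231, 207]
[378. 223. 201.] 90 cost 0.0 [ 0.07  0.55 -0.71 -2.29 -1.33 -0.23] dmax 0.04 z [642, 241, 204]
[391. 144. 201.] 90 cost 0.0 [-0.11  0.53 -0.68 -2.1  -1.35 -0.31] dmax 0.02 z [647, 253, 204]
[378. 223. 201.] 90 cost 0.0 [ 0.07  0.55 -0.71 -2.29 -1.33 -0.23] dmax 0.02 z [642, 241, 204]
[ 300 -110  215] -90 cost 0.0 [-0.72  0.46 -0.63 -1.52 -1.57  2.66] dmax 0.19 z [666, 292, 218]
[306.   0. 215.] -90 cost 0.0 [-0.5   0.45 -0.76 -1.73 -1.48  2.79] dmax 0.03 z [669, 274, 218]
[306. 133. 204.] -90 cost 0.0 [-0.17  0.53 -0.87 -2.06 -1.46  2.99] dmax 0.05 z [646, 231, 207]
[378. 223. 201.] -90 cost 0.0 [ 0.07  0.55 -0.71 -2.29 -1.33  2.91] dmax 0.04 z [642, 241, 204]
[391. 144. 201.] -90 cost 0.0 [-0.11  0.53 -0.68 -2.1  -1.35  2.83] dmax 0.02 z [647, 253, 204]
[378. 223. 201.] -90 cost 0.0 [ 0.07  0.55 -0.71 -2.29 -1.33  2.91] dmax 0.02 z [642, 241, 204]
```

Emit:
carry_out(
  slide=[
    [-0.003,0.001,-0.01],
    [-0.006,0.002,-0.02],
    [-0.01,0.003,-0.03],
    [-0.014,0.004,-0.04],
    [-0.018,0.006,-0.05],
    [-0.024,0.008,-0.0545],
    [-0.024,0.008,-0.0545],
    [-0.024,0.008,-0.0545],
  ],
  roll=[10.5,21,31.5,42,52.5,63,73.5,84],
  claw=[0,0,0,0,0,0,0,0],
)

```text
clock: 29.8
position: [301.3, -108.9, 215.3]
ee_rot: [0.201, 0.687, 0.646, 0.263]
contact_force: [0.2, 0.1, 0.1]
gripper_width: -0.0
grasp_force: 0.0
```

```bash
python3 wp.py 306 0 215 306 133 204 378 223 201 391 144 201
```

```text
t 29.8 pos [ 301.3 -108.9  215.3] q [-0.717  0.461 -0.63  -1.519 -1.569 -0.376] w -0.0 g 0.0 F [0.2 0.1 0.1]
x [-0.78   0.617 -0.102] y [-0.064  0.083  0.994] z [ 0.622  0.782 -0.026] grip [397.6  12.2 211.4]
[306.0, 0.0, 215.0] slide [0.0636, 0.0084, 0.0881]
[306.0, 133.0, 204.0] slide [0.1468, 0.0086, 0.1924]
[378.0, 223.0, 201.0] slide [0.1465, 0.0085, 0.3077]
[391.0, 144.0, 201.0] slide [0.0876, 0.0011, 0.254]
roll to x down -84.2
```

Emit:
carry_out(
  slide=[
    [0.02,0.003,0.028],
    [0.045,0.006,0.06],
    [0.07,0.0085,0.095],
    [0.1,0.0085,0.13],
    [0.13,0.0085,0.165],
    [0.1468,0.0086,0.1924],
    [0.1468,0.0086,0.225],
    [0.1468,0.0086,0.245],
  ],
  roll=[2,4,6,6,6,6,6,6],
  claw=[0,0,0,0,0,0,0,0],
)

```text
clock: 30.8
position: [339.1, 175.3, 201.5]
ee_rot: [0.235, 0.677, 0.659, 0.231]
contact_force: [0.4, -0.2, 0.4]
gripper_width: -0.2
grasp_force: 0.0
```

```bash
python3 wp.py 378 223 201 391 144 201
python3 - <<'E'
from h import *
a=[]
for n in("top","scene"):
    i=get_image(n)["img"]; c=i[165:285,50:190] if n=="top" else i[80:200,210:350]
    a.append(cv2.resize(c,None,fx=2.8,fy=2.8))
cv2.imwrite("pics/sh1.png",np.hstack(a)[...,::-1])
E
```

```text
t 30.8 pos [339.1 175.3 201.5] q [-0.049  0.539 -0.803 -2.175 -1.413 -0.185] w -0.2 g 0.0 F [ 0.4 -0.2  0.4]
x [-0.784  0.621 -0.003] y [0.014 0.022 1.   ] z [ 0.621  0.783 -0.026] grip [435.2 296.5 197.5]
[378.0, 223.0, 201.0] slide [-0.0009, 0.0011, 0.0615]
[391.0, 144.0, 201.0] slide [-0.0601, -0.0005, 0.0078]
roll to x down -89.8
```

View pics/sh1.png

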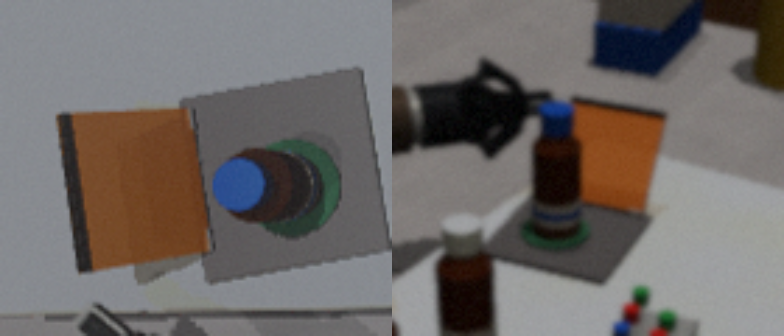

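Emit:
carry_out(
  slide=[
    [0.008,0,0.005],
    [0.008,0,0.025],
    [0.008,0,0.045],
    [0.006,0,0.0615],
    [0.0,0,0.0615],
  ],
  roll=[0,0,0,0,0],
  claw=[0,0,0,0,0],
)

```text
clock: 31.52
position: [377.0, 222.2, 199.9]
ee_rot: [0.235, 0.677, 0.659, 0.231]
contact_force: [-0.8, -0.3, 0.3]
gripper_width: 0.0
grasp_force: 0.0
```

```bash
python3 meas.py|grep -E "shield|cap"; python3 wp.py 391 144 201
```

```text
top cap [537.9 176.7 261.5] 263.5
shield yaw 9.2 lean 0.57 centre [541.3 280.1 160.9] rect [113. 107.] 0.1
scene cap [539.3 173.1 261.2] 263.1
shield yaw 8.9 lean 0.568 centre [545.5 279.  161.3] rect [109. 100.] 89.4
t 31.625 pos [377.  221.5 200. ] q [ 0.067  0.551 -0.713 -2.28  -1.341 -0.228] w 0.3 g 0.0 F [-0.8 -0.4 -0.4]
x [-0.783  0.623 -0.003] y [0.014 0.022 1.   ] z [ 0.622  0.782 -0.026] grip [473.3 342.5 195.9]
[391.0, 144.0, 201.0] slide [-0.0592, -0.0005, -0.0519]
roll to x down -89.8
```

Push about two thirds of the way, then measure.

Emit:
carry_out(
  slide=[
    [-0.008,0,-0.007],
    [-0.016,0,-0.014],
    [-0.024,0,-0.021],
    [-0.032,0,-0.028],
    [-0.04,0,-0.035],
    [-0.04,0,-0.035],
  ],
  roll=[0,0,0,0,0,0],
  claw=[0,0,0,0,0,0],
)

```text
clock: 32.38
position: [386.2, 169.0, 201.0]
ee_rot: [0.235, 0.677, 0.658, 0.231]
contact_force: [-4.6, 0.9, 0.3]
gripper_width: -0.1
grasp_force: 1.4
```

```bash
python3 meas.py|grep -E "shield|cap"; python3 wp.py 391 144 201
```

```text
top cap [538.  176.7 261.5] 263.5
shield yaw 10.8 lean 0.292 centre [500.2 251.1 141.1] rect [36. 34.] 68.1
scene cap [538.9 173.9 262. ] 263.4
shield yaw 8.8 lean 0.292 centre [553.9 265.8 167.4] rect [ 90. 109.] 1.6
t 32.475 pos [386.4 169.4 200.9] q [-0.052  0.536 -0.692 -2.156 -1.348 -0.282] w -0.1 g 1.1 F [-2.8  0.8 -0.3]
x [-0.782  0.623 -0.003] y [0.015 0.023 1.   ] z [ 0.623  0.782 -0.027] grip [482.8 290.3 196.8]
[391.0, 144.0, 201.0] slide [-0.0194, -0.0004, -0.017]
roll to x down -89.9
```

Emit:
carry_out(
  slide=[
    [-0.006,0,-0.005],
    [-0.012,0,-0.01],
    [-0.017,0,-0.015],
    [-0.0195,0,-0.017],
    [-0.0195,0,-0.017],
  ],
  roll=[0,0,0,0,0],
  claw=[0,0,0,0,0],
)

```text
clock: 33.1
position: [391.1, 143.9, 201.6]
ee_rot: [0.235, 0.676, 0.658, 0.231]
contact_force: [-4.2, 0.9, 2.1]
gripper_width: 0.0
grasp_force: 1.9
```

```bash
python3 meas.py|grep -E "shield|cap"; python3 wp.py 378 223 201
```

```text
top cap [538.  176.8 261.7] 263.7
t 33.15 pos [391.1 144.  201.5] q [-0.108  0.53  -0.676 -2.097 -1.354 -0.311] w -0.2 g 1.8 F [-4.9  1.1  1.7]
x [-0.782  0.623 -0.003] y [0.014 0.022 1.   ] z [ 0.623  0.782 -0.026] grip [487.5 265.  197.5]
[378.0, 223.0, 201.0] slide [0.0595, 0.0011, 0.0536]
roll to x down -89.8meas.py:7: RuntimeWarning: Mean of empty slice.
  a=(H>5)&(H<20)&(S>150)&B&(C[...,1]>200); a=cv2.erode(a.astype(np.uint8),np.ones((3,3)))>0; P=C[a]; c=P.mean(0); U=np.linalg.svd(P-c,full_matrices=False)[2]; nrm=U[2]*np.sign(U[2][1])
  ret = um.true_divide(
Traceback (most recent call last):
  File "meas.py", line 7, in <module>
    a=(H>5)&(H<20)&(S>150)&B&(C[...,1]>200); a=cv2.erode(a.astype(np.uint8),np.ones((3,3)))>0; P=C[a]; c=P.mean(0); U=np.linalg.svd(P-c,full_matrices=False)[2]; nrm=U[2]*np.sign(U[2][1])
                                                                                                                                                                     ~^^^
IndexError: index 2 is out of bounds for axis 0 with size 0
```

Emit:
carry_out(
  slide=[
    [0.01,0,0.008],
    [0.03,0,0.01],
    [0.04,0,0],
    [0.04,0,-0.04],
    [0.04,0,-0.08],
    [0.04,0,-0.12],
    [0.04,0,-0.14],
  ],
  roll=[0,0,0,0,0,0,0],
  claw=[0,0,0,0,0,0,0],
)

```text
clock: 34.02
position: [272.0, 58.5, 204.9]
ee_rot: [0.236, 0.677, 0.658, 0.231]
contact_force: [0.5, 0.6, 0.9]
gripper_width: 0.0
grasp_force: 0.0
```

```bash
sed -i 's/for n in("top","scene")/for n in("scene",)/' meas.py; python3 meas.py; python3 wp.py 378 223 201
python3 - <<'E'
from h import *
a=[]
for n in("top","scene"):
    i=get_image(n)["img"]; c=i[165:285,50:190] if n=="top" else i[80:200,210:350]
    a.append(cv2.resize(c,None,fx=2.8,fy=2.8))
cv2.imwrite("pics/sh2.png",np.hstack(a)[...,::-1])
E
```

```text
scene cap [541.5 171.8 262.3] 263.1
green 83 [505.  133.4 109.6] [575.7 199.5 115.1]
shield yaw 9.3 lean 0.012 centre [562.1 250.8 171. ] rect [ 75. 108.] 2.4
u [-36.4  33.5] v [-54.4  49.2] left-mid [527.9 245.2 173.3]
t 34.075 pos [271.3  58.  204.9] q [-0.408  0.53  -0.897 -1.83  -1.506 -0.138] w -0.0 g 0.0 F [-0.8 -0.3 -0.5]
x [-0.781  0.624 -0.002] y [0.016 0.022 1.   ] z [ 0.624  0.781 -0.028] grip [367.8 178.8 200.7]
[378.0, 223.0, 201.0] slide [0.0196, 0.0015, 0.1956]
roll to x down -89.9
```

View pics/sh2.png

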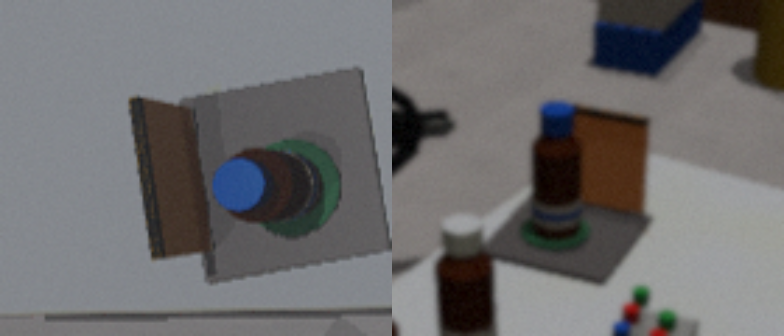

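The shield stands upright (lean 0.012 rad), the bottle stands on the pad, and the gripper is clear. I'll hand it in.

```bash
python3 -c "
from bench import *; print(job_done())"
```

```text
the job is handed in; nothing more can be done
None
```

I mixed the blue-capped bottle (held upside down for over a second), set it upright and released it about 2 mm from the pad's centre, then folded the shield to 0.012 rad from upright and handed the job in at about 34 s. I saw no contact with the other items but did not re-measure them, and no verdict came back.

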